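# Load the recorder charger with its isolator off

### The arm

A 6-joint arm with a two-finger parallel gripper is mounted at the origin on the work surface. World frame = base frame: x ahead of the robot, y to its left, z up, the work surface at z = 0. Lengths are in mm, angles in rad, forces in N, time in s.
With the tool pointing down it reaches from about 350 to 875 mm from the base axis. Payload 4.2 kg.
Tool frame: the origin (TCP) lies midway between the tips of the shut fingers; the grasp point (between the pads) lies 19 mm behind it; z points along the fingers, y is the line along which they close (so a half turn about z gives the same grasp; the last joint's range is limited). The gripper opens to 85 mm and grips with 20 to 120 N. Pads are 22 mm wide; open, the fingers measure 114 mm over their backs; the gripper's body (76 mm by 85 mm) begins 54 mm behind the grasp point. The pads swing forward as they close: fully open they stand 13 mm farther back than shut.
Start: joints at [-0.977, 0.385, 0.008, 0, -1.194, -0.259], TCP at [205.377, -590.271, 231.312] pointing down, gripper open.
Joint ranges: [-3.14, 3.14], [-1.21, 2.06], [-1.07, 1.41], [-3.16, 2.05], [-2.99, -0.16], [-3.1, 3.1]. Speed limits (rad/s): [2.79, 2.79, 3.14, 3.14, 3.14, 3.14].

### API

Orientations are given as a unit quaternion [x, y, z, w].
In Python, from bench import arm gives the robot as it stands.
- The arm moves only by the tool send_rows, never from a script. Its argument "targets" is a list of rows, each an object of numbers: "gripper": the gripper command: -1 is fully open, 1 is shut, values between are in proportion; "x", "y", "z": the shift along the tool's x, y, z in cm; "ax", "ay", "az": the turn, a rotation vector about the tool's x, y, z in degrees. A call has 1 to 5 rows; each row shifts and turns the commanded pose from where the row before left it, along the tool's axes as they then stand; what a row does not reach is not made up. A row lasts 1/12 s, in which the tool goes at most 41.7 mm and 7.16 degrees, less where a joint would pass 70% of its speed; a pose out of reach is approached as far as the arm can. A call is refused whole if a number of a shift passes 4.17 or a number of a turn 7.16, either way. A call with a gripper value outside its range is refused whole. The fingers move at their own pace and stop on an object; the grip force is fixed at half the most. Time passes only in rows, so rows that do not move let the fingers close. It gives the time, the measured TCP pose, the force, the opening and the grip force at its end, in the units of the state.
- arm.read_state(): the state, without advancing time (a new reading comes with each control period).
- arm.get_image(name): name is "side" or "top"; returns (picture, depth): 384x512x3 uint8, red, green, blue; 384x512 float32, mm along the optical axis (not along the pixel's ray), 0 where there is no reading.
- arm.camera_model(name): a dict with "fx", "fy", "cx", "cy" (pixels), "distortion" ([k1, k2, p1, p2, k3] as OpenCV has them; the pictures are not rectified), "cam_to_world" (4x4, takes a point from camera to world coordinates). Camera axes: x right, y down, z forward; pixel columns grow to the right and rows downward; lengths in mm; the calibration is good to about 2 mm. A picture is of the moment at which its call begins. camera_model takes no time and is no camera call.
- arm.job_done(): hands the job in; it is judged then, once.
Trained networks look in the newest picture that a camera, given by its name, has taken for a name from the list of things; names that differ only in an ending like _2 or _b are one class to them, and where a whole thing is asked for, a point or a joint stands for the part that bears it (a point fixed in the world has none). Each returns a list of dicts, best first, with "score" (0 to 1); they miss things now and then, are a little off and sometimes report something else, mostly with a low value. They report only what shows in the picture. A call takes as long as a camera call.
- arm.boxes_of(camera, thing): "rect" ([left, top, width, height] in pixels, round what is visible of it).
The state is a dict: "clock": time; "joints": joint angles; "joint_vel": joint speeds; "joint_efforts": joint torques, N m; "position": TCP position; "ee_rot": TCP orientation; "contact_force": force on the tool from outside, world axes, zero at the start; "wrist_torque": the same for the moment, N m; "gripper_width": finger opening in mm; "grasp_force": force on a finger pad.
Only numpy, scipy, OpenCV 4.12 (cv2) and the standard library are available. Lean on these libraries where they do the work, as an engineer would, in place of code of your own. Each camera call takes 0.05 s, during which the arm holds its last target. There are 200 camera calls.

### The job

Switch the charger's isolator (the lever with the ball knob) fully off, and only then lay the two loose battery packs flat on the floors of the two empty bays of the charging tray. With both in and let go, switch the same isolator fully on again; leave the T-bar isolator on, and the packs already charging and the other things on the desk where they are.

Things in the scene. Friction and masses are not known exactly. Their poses are not given: they have to be found in the camera images.
- charger_lever (a joint): Lever of the charger's isolator, the one with a round dark steel ball knob (26 mm) on a 10 mm steel stem. 0 = off (leans 0.6 rad from vertical towards the isolator's -x, to the robot), 1.2 = on (leans 0.6 rad the other way, to the riser's board). Weighted: past the middle it drops to the nearer end and stays there; about 1 N at the knob moves it. Starts on.
- charger_switch: Grey isolator box (72 x 56 x 22 mm along x, y, z) fixed to the desk, carrying the ball-knob lever. Origin at the centre of its underside, z up; the lever swings in its x-z plane. The hinge axis is along y, 30 mm above the origin; the ball's centre is 70 mm from the hinge, at x = 70 sin(q - 0.6) mm, z = 30 + 70 cos(q - 0.6) mm for joint value q.
- charger_knob (a point): Centre of the ball knob of the charger's isolator lever (moves with the lever).
- outlet_lever (a joint): Lever of the other isolator, alike but with a T-bar (16 mm thick, 46 mm long across the swing) in place of the ball; same values. It starts on (1.2) and must stay on.
- outlet_switch: The other isolator, same box and geometry as charger_switch, with the T-bar lever, about 115 mm to one side of charger_switch (either side). Leave it on.
- riser: Grey riser fixed behind the isolators. Origin on the desk below its board's centre, z up. Board 200 x 340 mm (x, y), underside 150 mm, top 168 mm up, paper on it to 191 mm; its front edge (x = -100 mm) lies over the knobs of levers that are on: an upright gripper there would hit it, so tilt it 25 to 45 degrees, body leaning back to the robot. Side panels at y = +-161 mm, x = -40 to 100 mm.
- charger: White charging tray, 180 x 144 x 16 mm (x, y, z), fixed to the desk; four bays in two rows, centres at x = -42, 42 mm and y = -32, 32 mm, 67 x 37 mm and 10 mm deep. Origin at the centre of its underside, z up.
- bay1: Empty bay of the charging tray. Origin at the centre of the bay's floor (about 6 mm above the desk), z up, x along the bay's 67 mm length, y across its 37 mm width. The bay is 10 mm deep: its rim is 16 mm above the desk. Which two of the four bays are empty varies.
- bay2: Empty bay of the charging tray. Origin at the centre of the bay's floor (about 6 mm above the desk), z up, x along the bay's 67 mm length, y across its 37 mm width. The bay is 10 mm deep: its rim is 16 mm above the desk. Which two of the four bays are empty varies.
- pack1: Recorder battery pack lying flat loose on the desk: grey and black block 60 x 30 x 24 mm (x, y, z), 80 g. Origin at the centre of its underside, z up, x along its length. To be charged; either pack may go in either empty bay, either way round.
- pack2: The second battery pack lying on the desk, the same as pack1.
- loaded1: A battery pack just like pack1, already charging in one of the other two bays; leave it there. Origin at the centre of its underside.
- loaded2: A battery pack just like pack1, already charging in one of the other two bays; leave it there. Origin at the centre of its underside.
- recorder: Standing loose on the desk; a bystander. White recorder, 85 x 58 x 24 mm (x, y, z). Origin at the centre of its underside.
- mouse: Standing loose on the desk; a bystander. Black computer mouse, 92 x 56 x 33 mm (x, y, z). Origin at the centre of its underside.
- buffer1: Standing loose on the desk; a bystander. Green screw-cap bottle, 52 mm across and 100 mm tall. Origin at the centre of its underside.
- buffer2: Standing loose on the desk; a bystander. Clear screw-cap bottle, 52 mm across and 100 mm tall. Origin at the centre of its underside.
- cup: Standing loose on the desk; a bystander. White cup, 68 mm across and 85 mm tall. Origin at the centre of its underside.

How it is judged (in metres and radians):
On the way, in this order (a step that is already met when the one before it is completed fails the run):
1. the ball-knob lever is fully off (joint below 0.12) while both loose packs are still away from the tray (more than 0.13 m from its centre) (value of joint charger_lever below 0.12 rad and horizontal distance between each of pack1, pack2 and charger above 0.13 m), for 0.2 s.
2. both loose packs lie flat on the floors of the empty bays, let go, with the lever still off (value of joint charger_lever below 0.12 rad and (((x of pack1 in the frame of bay1 between -0.008 and 0.008 m and y of pack1 in the frame of bay1 between -0.008 and 0.008 m and z of pack1 in the frame of bay1 below 0.003 m and angle between pack1's own z axis and vertical below 0.1 rad) and (x of pack2 in the frame of bay2 between -0.008 and 0.008 m and y of pack2 in the frame of bay2 between -0.008 and 0.008 m and z of pack2 in the frame of bay2 below 0.003 m and angle between pack2's own z axis and vertical below 0.1 rad)) or ((x of pack1 in the frame of bay2 between -0.008 and 0.008 m and y of pack1 in the frame of bay2 between -0.008 and 0.008 m and z of pack1 in the frame of bay2 below 0.003 m and angle between pack1's own z axis and vertical below 0.1 rad) and (x of pack2 in the frame of bay1 between -0.008 and 0.008 m and y of pack2 in the frame of bay1 between -0.008 and 0.008 m and z of pack2 in the frame of bay1 below 0.003 m and angle between pack2's own z axis and vertical below 0.1 rad))) and contact force between each of pack1, pack2 and the fingers below 0.1 N), for 0.2 s.
At the end, for the whole second after the job is handed in: The ball-knob lever is on (joint above 1.08 of 1.2), the T-bar lever is on (above 1.08), and one loose pack lies in each empty bay: within 8 mm of the bay's centre in x and y, underside within 3 mm of the floor, tilted less than 0.1 rad, at rest (below 0.02 m/s) (value of joint each of charger_lever, outlet_lever above 1.08 rad and (((x of pack1 in the frame of bay1 between -0.008 and 0.008 m and y of pack1 in the frame of bay1 between -0.008 and 0.008 m and z of pack1 in the frame of bay1 below 0.003 m and angle between pack1's own z axis and vertical below 0.1 rad) and (x of pack2 in the frame of bay2 between -0.008 and 0.008 m and y of pack2 in the frame of bay2 between -0.008 and 0.008 m and z of pack2 in the frame of bay2 below 0.003 m and angle between pack2's own z axis and vertical below 0.1 rad)) or ((x of pack1 in the frame of bay2 between -0.008 and 0.008 m and y of pack1 in the frame of bay2 between -0.008 and 0.008 m and z of pack1 in the frame of bay2 below 0.003 m and angle between pack1's own z axis and vertical below 0.1 rad) and (x of pack2 in the frame of bay1 between -0.008 and 0.008 m and y of pack2 in the frame of bay1 between -0.008 and 0.008 m and z of pack2 in the frame of bay1 below 0.003 m and angle between pack2's own z axis and vertical below 0.1 rad))) and linear speed of each of pack1, pack2 below 0.02 m/s); the robot touches nothing.
It fails at once if the other isolator's T-bar lever is moved (value of joint outlet_lever below 0.9 rad).
It fails at once if a bystander (recorder, mouse, a bottle, the cup) is pushed more than 30 mm or knocked over (distance of any of recorder, mouse, buffer1, buffer2, cup from where it was at the start of the episode above 0.03 m or angle between any of recorder, mouse, buffer1, buffer2, cup's own z axis and vertical above 0.5 rad).
It fails at once if a pack already charging is taken or knocked out of its bay (moved more than 15 mm) (distance of any of loaded1, loaded2 from where it was at the start of the episode above 0.015 m).
It also fails if it takes over 72 s, if anything falls off the work surface, if the arm or the gripper's body presses on something with over 40 N, if the wrist force passes 120 N, or if a joint passes its speed limit or range.

## Working session

There is one attempt and no reset: what is moved stays moved. The work goes in short steps, Python scripts to look and compute and a tool call to move; the robot and the scene stay as the last step left them, time stands still between calls to the robot, and variables do not carry over. Pictures are saved under pics/ and viewed, at most 10 in all, crops included, and the job is handed in when it is done.

Besides the shell and the picture viewer there is one more tool, called after ">>>" as a command line: name --argument value ..., lists and objects as JSON in quotes. send_rows: Moves the arm, as the interface text tells. Its arguments: {"type":"object","properties":{"targets":{"type":"array"}},"required":["targets"]}

```bash
ls; mkdir -p pics
python3 - <<'E'
from bench import arm
import cv2
for n in("top","side"):
    p,d=arm.get_image(n); cv2.imwrite(f"pics/{n}0.png",p[:,:,::-1])
    m=arm.camera_model(n); print(m["fx"],m["distortion"],m["cam_to_world"])
    for t in("charger","charger_switch","charger_knob","outlet_switch","pack1","bay1","riser","loaded1","mouse","recorder","buffer1","cup"):
        print(n,t,[(b["rect"],round(b["score"],2)) for b in arm.boxes_of(n,t)][:5])
print(arm.read_state())
E
```

```text
pics
346.75015521483596 [0.01909859 0.         0.         0.         0.        ] [[ 2.03243936e-02 -9.81135375e-01  1.92250607e-01  3.12310266e+02]
 [-9.99705743e-01 -1.73965429e-02  1.69052748e-02  6.24904527e+01]
 [-1.32418672e-02 -1.92537625e-01 -9.81200242e-01  1.32462393e+03]
 [ 0.00000000e+00  0.00000000e+00  0.00000000e+00  1.00000000e+00]]
top charger [([166.8, 178.7, 49.2, 55.9], 0.68)]
top charger_switch [([262.8, 149.4, 20.2, 34.4], 0.67)]
top charger_knob []
top outlet_switch [([291.4, 152.0, 22.0, 28.6], 0.88), ([168.5, 181.1, 50.0, 54.4], 0.49)]
top pack1 [([296.5, 215.1, 9.9, 20.9], 0.44)]
top bay1 []
top riser [([243.8, 92.4, 99.7, 61.4], 0.57)]
top loaded1 [([183.6, 188.8, 11.7, 13.7], 0.54)]
top mouse [([324.3, 194.0, 19.7, 27.6], 0.54)]
top recorder [([332.0, 229.9, 17.7, 27.8], 0.68)]
top buffer1 [([359.7, 183.7, 21.3, 17.1], 0.82), ([290.6, 154.3, 23.2, 26.0], 0.71), ([240.6, 94.1, 100.9, 59.3], 0.7), ([258.3, 216.2, 11.2, 13.5], 0.6)]
top cup [([133.0, 227.9, 24.4, 15.9], 0.85)]
389.36212814010025 [-0.06476374  0.          0.          0.          0.        ] [[-
[... 1027 characters left out ...]
1,  3.84667139e-01,  7.87986439e-03,  3.82284738e-05,
       -1.19401513e+00, -2.58588934e-01]), 'joint_vel': array([-1.97779810e-04, -4.43427118e-04, -7.01915769e-05, -9.60306080e-04,
       -2.90815848e-05, -1.13371091e-04]), 'joint_efforts': array([-6.52356921e-04, -3.92093182e+01,  1.88613993e+01,  4.19045001e+00,
       -3.84527857e-04, -1.51275515e-06]), 'position': array([ 205.34631665, -590.27021929,  231.32971424]), 'ee_rot': array([-1.66617528e-01,  9.86021602e-01, -4.57755037e-06, -1.74405028e-05]), 'contact_force': array([ 0.69179964, -0.68705507, -0.44295059]), 'wrist_torque': array([ 0.01147017, -0.01602713, -0.05710981]), 'grasp_force': 0.0, 'gripper_width': 85.68289876792942}
```

Run:
```python
import cv2
t=cv2.imread("pics/top0.png")[85:255,120:390]; s=cv2.imread("pics/side0.png")[95:350,150:370]
cv2.imwrite("pics/topc.png",cv2.resize(t,None,fx=2.95,fy=2.95,interpolation=cv2.INTER_CUBIC))
cv2.imwrite("pics/sidec.png",cv2.resize(s,None,fx=2.3,fy=2.3,interpolation=cv2.INTER_CUBIC))
```

```text
(no output)
```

View pics/topc.png

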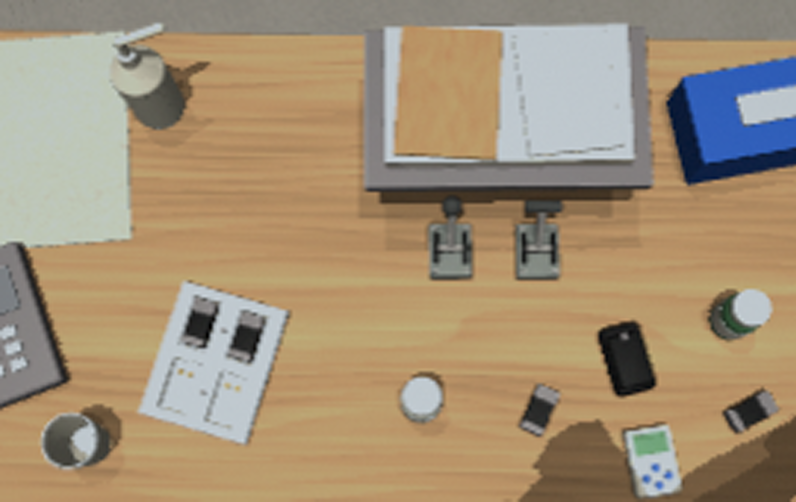

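View pics/sidec.png

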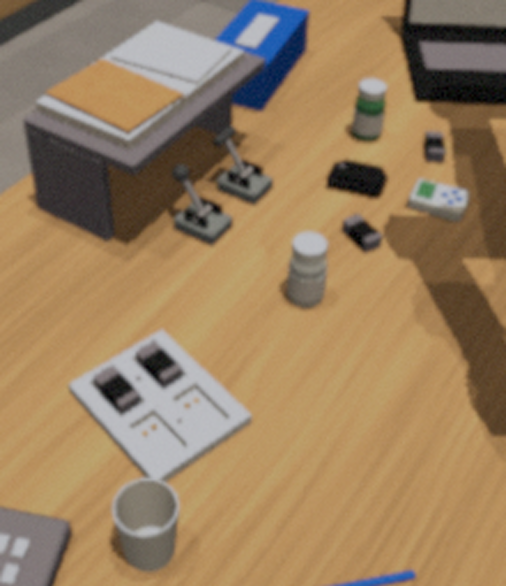

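Top crop: the ball lever is at (452,205), with the T-bar to its right at (542,207). The packs are at (540,409) and (750,410). The tray is at (215,360), with its two near bays empty. The clear bottle at (422,398) stands left of pack 1. The side view agrees.

```bash
cat > h.py <<'E'
import numpy as np, cv2
from bench import arm
def cloud(n,img=None):
    p,d=arm.get_image(n) if img is None else img
    m=arm.camera_model(n); K=np.array([[m["fx"],0,m["cx"]],[0,m["fy"],m["cy"]],[0,0,1]])
    v,u=np.mgrid[:384,:512].astype(np.float64)
    r=cv2.undistortPoints(np.stack([u.ravel(),v.ravel()],1)[:,None],K,np.array(m["distortion"]))[:,0].reshape(384,512,2)
    T=m["cam_to_world"]; c=np.dstack([r,np.ones((384,512))])
    W=(c*d[...,None])@T[:3,:3].T+T[:3,3]; W[d==0]=np.nan
    return p,W,c@T[:3,:3].T,T[:3,3]
def near(W,c,R,lo,hi):
    k=(np.hypot(W[...,0]-c[0],W[...,1]-c[1])<R)&(W[...,2]>lo)&(W[...,2]<hi)
    return k
def rect(P):
    (cx,cy),(w,h),a=cv2.minAreaRect(P[:,:2].astype(np.float32))
    if w<h: w,h,a=h,w,a+90
    return np.round([cx,cy,w,h,a],1)
E
python3 - <<'E'
from h import *
f=lambda x,y:(int(round(y/2.95+85)),int(round(x/2.95+120)))
pts=dict(tray=(215,362),p1=(540,409),p2=(750,410),knob=(452,205),tbar=(542,207),box=(451,262),bottle=(422,398),mouse=(627,358),rec=(652,460),l1=(200,322),l2=(246,337),green=(745,313))
p,W,_,_=cloud("top"); ps,S,_,_=cloud("side")
for k,q in pts.items(): print(k,np.round(W[f(*q)]))
print("desk z",np.nanmedian(W[240:250,270:280,2]),np.nanstd(W[230:240,240:250,2]))
for k in("p1","p2","l1","l2","mouse","rec"):
    c=W[f(*pts[k])]
    for n,X in(("top",W),("side",S)):
        P=X[near(X,c,42,15,45)]; print(k,n,len(P),rect(P),np.round(np.median(P,0)))
c=W[f(*pts["tray"])]
for n,X in(("top",W),("side",S)):
    P=X[near(X,c,125,11,21)]; print("tray",n,len(P),rect(P))
for k in("knob","tbar"):
  c=W[f(*pts[k])]
  for n,X in(("top",W),("side",S)):
    P=X[near(X,c,35,60,110)]; print(k,n,len(P),np.round(P.mean(0)),np.round(P[P[:,2].argsort()][-12:].mean(0)))
    B=X[near(X,c-[65,0,0],60,17,27)]; print("  box",rect(B), len(B))
    R=X[near(X,c,200,155,200)]; print("  riser minx",np.nanpercentile(R[:,0],2),np.nanmax(R[:,2]))
E
```

```text
tray [481. 319.  19.]
p1 [428. -97.  26.]
p2 [ 433. -360.   26.]
knob [675.  20. 100.]
tbar [674. -94.  96.]
box [619.  17.  19.]
bottle [433.  53.  99.]
mouse [ 497. -209.   29.]
rec [ 368. -237.   24.]
l1 [533. 339.  27.]
l2 [515. 281.  31.]
green [ 543. -337.  101.]
desk z -0.2804532762905865 2.656782550300356
p1 top 133 [430.1 -98.1  60.1  30.6 155.8] [428. -97.  24.]
p1 side 128 [429.1 -94.5  61.3  31.1 153.7] [427. -92.  23.]
p2 top 138 [ 434.4 -364.2   60.4   30.8  121.1] [ 433. -364.   23.]
p2 side 89 [ 432.  -362.4   65.    30.9  117.3] [ 431. -359.   24.]
l1 top 272 [533.3 338.5  80.5  78.6 108.8] [533. 338.  21.]
l1 side 467 [534.3 339.   81.5  80.5 157.5] [530. 345.  20.]
l2 top 270 [515.4 282.2  82.3  77.  164.5] [514. 282.  21.]
l2 side 457 [512.4 282.1  81.2  76.8  62.2] [511. 288.  19.]
mouse top 282 [ 497.1 -210.4   82.8   54.5   16.8] [ 497. -209.   30.]
mouse side 227 [ 497.  -205.7   82.    53.6   12.5] [ 494. -199.   29.]
rec top 333 [ 368.8 -238.8   82.1   58.7    9.3] [ 368. -237.   24.]
rec side 237 [ 367.8 -235.    80.5   59.4    7.6] [ 367. -231.   23.]
tray top 1082 [485.5 325.4 179.6 144.9 164.6]
tray side 1813 [485.5 322.7 184.6 147.5 164.4]
knob top 53 [671.  19.  89.] [679.  18. 100.]
  box [633.9  17.   64.5  54.2   1.4] 162
  riser minx 678.73516159412 198.3784686460183
knob side 65 [670.  25.  86.] [675.  23.  99.]
  box [634.2  22.6  66.9  57.8   4.1] 155
  riser minx 676.6896060311825 194.72894316193776
tbar top 67 [674. -94.  89.] [678. -94.  98.]
  box [635.8 -95.6  64.7  55.    1.5] 153
  riser minx 679.3011620559492 198.3784686460183
tbar side 69 [672. -90.  85.] [677. -90.  95.]
  box [635.3 -93.   64.3  60.5   1.3] 122
  riser minx 676.919074426667 194.72894316193776
```

```bash
cat > plan.py <<'E'
import sys, json, numpy as np
from scipy.spatial.transform import Rotation as Q
from bench import arm
def Rt(yaw,tilt): return Q.from_euler('z',yaw,degrees=True)*Q.from_matrix(np.diag([-1.,1,-1]))*Q.from_euler('y',-tilt,degrees=True)
def plan(wps, start=None):
    """wps: (x,y,z,yaw,tilt,grip,step mm)"""
    s=arm.read_state(); p=s["position"].copy(); R=Q.from_quat(s["ee_rot"]); rows=[]
    print("at",np.round(p,1),"w",round(s["gripper_width"],1),"t",s["clock"])
    for x,y,z,yaw,tilt,g,st in wps:
        q=np.array([x,y,z]); T=Rt(yaw,tilt); d=(R.inv()*T).as_rotvec(degrees=True)
        n=max(1,int(np.ceil(max(np.linalg.norm(q-p)/st,np.linalg.norm(d)/7)-.02)))
        p0,R0=p,R
        for i in range(1,n+1):
            t=p0+(q-p0)*i/n; sh=np.round(R.inv().apply(t-p)/10,2); w=np.round(d/n,1)
            r={k:float(v) for k,v in zip(("x","y","z","ax","ay","az"),[*sh,*w]) if abs(v)>1e-9}; r["gripper"]=g
            rows.append(r); p=p+R.apply(sh*10); R=R*Q.from_rotvec(w,degrees=True)
    for i in range(0,len(rows),5): print(json.dumps(rows[i:i+5]))
if __name__=="__main__": plan(json.loads(sys.argv[1]))
E
python3 plan.py '[[430,-250,240,0,25,-1,40],[585,20,210,0,45,-1,40]]'
```

```text
at [ 205.4 -590.3  231.3] w 85.1 t 1.4
[{"x": -2.95, "y": 2.25, "z": -0.08, "ax": 0.4, "ay": -2.3, "az": 1.7, "gripper": -1}, {"x": -2.87, "y": 2.34, "z": 0.02, "ax": 0.4, "ay": -2.3, "az": 1.7, "gripper": -1}, {"x": -2.81, "y": 2.42, "z": 0.12, "ax": 0.4, "ay": -2.3, "az": 1.7, "gripper": -1}, {"x": -2.72, "y": 2.5, "z": 0.22, "ax": 0.4, "ay": -2.3, "az": 1.7, "gripper": -1}, {"x": -2.64, "y": 2.59, "z": 0.3, "ax": 0.4, "ay": -2.3, "az": 1.7, "gripper": -1}]
[{"x": -2.55, "y": 2.67, "z": 0.39, "ax": 0.4, "ay": -2.3, "az": 1.7, "gripper": -1}, {"x": -2.45, "y": 2.74, "z": 0.47, "ax": 0.4, "ay": -2.3, "az": 1.7, "gripper": -1}, {"x": -2.35, "y": 2.82, "z": 0.55, "ax": 0.4, "ay": -2.3, "az": 1.7, "gripper": -1}, {"x": -2.23, "y": 2.89, "z": 0.61, "ax": 0.4, "ay": -2.3, "az": 1.7, "gripper": -1}, {"x": -2.13, "y": 2.96, "z": 0.69, "ax": 0.4, "ay": -2.3, "az": 1.7, "gripper": -1}]
[{"x": -2.01, "y": 3.02, "z": 0.75, "ax": 0.4, "ay": -2.3, "az": 1.7, "gripper": -1}, {"x": -1.6, "y": 3.37, "z": 1.17, "ay": -2.4, "gripper": -1}, {"x": -1.54, "y": 3.37, "z": 1.23, "ay": -2.4, "gripper": -1}, {"x": -1.5, "y": 3.38, "z": 1.3, "ay": -2.4, "gripper": -1}, {"x": -1.43, "y": 3.37, "z": 1.36, "ay": -2.4, "gripper": -1}]
[{"x": -1.38, "y": 3.37, "z": 1.42, "ay": -2.4, "gripper": -1}, {"x": -1.32, "y": 3.37, "z": 1.48, "ay": -2.4, "gripper": -1}, {"x": -1.26, "y": 3.37, "z": 1.53, "ay": -2.4, "gripper": -1}, {"x": -1.19, "y": 3.37, "z": 1.58, "ay": -2.4, "gripper": -1}]
```

>>> send_rows --targets '[{"x": -2.9, "y": 2.3, "ax": 0.4, "ay": -2.3, "az": 1.7, "gripper": -1}, {"x": -2.9, "y": 2.3, "ax": 0.4, "ay": -2.3, "az": 1.7, "gripper": -1}, {"x": -2.8, "y": 2.4, "z": 0.1, "ax": 0.4, "ay": -2.3, "az": 1.7, "gripper": -1}, {"x": -2.7, "y": 2.5, "z": 0.2, "ax": 0.4, "ay": -2.3, "az": 1.7, "gripper": -1}, {"x": -2.6, "y": 2.6, "z": 0.3, "ax": 0.4, "ay": -2.3, "az": 1.7, "gripper": -1}]'

```text
$.targets[0]: bad value
```

>>> send_rows --targets '[{"x": -2.5, "y": 2.7, "z": 0.4, "ax": 0.4, "ay": -2.3, "az": 1.7, "gripper": -1}, {"x": -2.4, "y": 2.7, "z": 0.5, "ax": 0.4, "ay": -2.3, "az": 1.7, "gripper": -1}, {"x": -2.3, "y": 2.8, "z": 0.5, "ax": 0.4, "ay": -2.3, "az": 1.7, "gripper": -1}, {"x": -2.2, "y": 2.9, "z": 0.6, "ax": 0.4, "ay": -2.3, "az": 1.7, "gripper": -1}, {"x": -2.1, "y": 3.0, "z": 0.7, "ax": 0.4, "ay": -2.3, "az": 1.7, "gripper": -1}]'

```text
clock: 1.82
position: [280.3, -421.6, 211.9]
ee_rot: [-0.091, 0.991, -0.001, 0.103]
contact_force: [0.6, 0.4, -0.5]
gripper_width: 85.3
grasp_force: 0.0
```

>>> send_rows --targets '[{"x": -2.0, "y": 3.0, "z": 0.7, "ax": 0.4, "ay": -2.3, "az": 1.7, "gripper": -1}, {"x": -1.6, "y": 3.4, "z": 1.2, "ay": -2.4, "gripper": -1}, {"x": -1.5, "y": 3.4, "z": 1.2, "ay": -2.4, "gripper": -1}, {"x": -1.5, "y": 3.4, "z": 1.3, "ay": -2.4, "gripper": -1}, {"x": -1.4, "y": 3.4, "z": 1.3, "ay": -2.4, "gripper": -1}]'

```text
$.targets[1]: bad value
```

>>> send_rows --targets '[{"x": -1.4, "y": 3.4, "z": 1.4, "ay": -2.4, "gripper": -1}, {"x": -1.3, "y": 3.4, "z": 1.5, "ay": -2.4, "gripper": -1}, {"x": -1.3, "y": 3.4, "z": 1.5, "ay": -2.4, "gripper": -1}, {"x": -1.2, "y": 3.4, "z": 1.6, "ay": -2.4, "gripper": -1}]'

```text
$.targets[0]: bad value
```

```bash
sed -i 's| if abs(v)>1e-9}|}|; s|/10,2)|/10,1 if st>20 else 2)+0.|; s|w=np.round(d/n,1)|w=np.round(d/n,1)+0.|' plan.py
python3 plan.py '[[430,-250,240,0,25,-1,40],[585,20,210,0,45,-1,40]]'
```

```text
at [ 280.3 -421.6  211.9] w 85.3 t 1.8167
[{"x": -3.0, "y": 2.4, "z": 0.1, "ax": 0.4, "ay": -2.2, "az": 1.7, "gripper": -1}, {"x": -3.0, "y": 2.4, "z": 0.2, "ax": 0.4, "ay": -2.2, "az": 1.7, "gripper": -1}, {"x": -2.8, "y": 2.5, "z": 0.3, "ax": 0.4, "ay": -2.2, "az": 1.7, "gripper": -1}, {"x": -2.8, "y": 2.6, "z": 0.4, "ax": 0.4, "ay": -2.2, "az": 1.7, "gripper": -1}, {"x": -2.6, "y": 2.7, "z": 0.4, "ax": 0.4, "ay": -2.2, "az": 1.7, "gripper": -1}]
[{"x": -2.6, "y": 2.8, "z": 0.6, "ax": 0.4, "ay": -2.2, "az": 1.7, "gripper": -1}, {"x": -1.6, "y": 3.4, "z": 1.1, "ax": 0.0, "ay": -2.5, "az": 0.0, "gripper": -1}, {"x": -1.5, "y": 3.4, "z": 1.3, "ax": 0.0, "ay": -2.5, "az": 0.0, "gripper": -1}, {"x": -1.5, "y": 3.3, "z": 1.2, "ax": 0.0, "ay": -2.5, "az": 0.0, "gripper": -1}, {"x": -1.5, "y": 3.4, "z": 1.4, "ax": 0.0, "ay": -2.5, "az": 0.0, "gripper": -1}]
[{"x": -1.4, "y": 3.4, "z": 1.4, "ax": 0.0, "ay": -2.5, "az": 0.0, "gripper": -1}, {"x": -1.3, "y": 3.4, "z": 1.5, "ax": 0.0, "ay": -2.5, "az": 0.0, "gripper": -1}, {"x": -1.2, "y": 3.4, "z": 1.5, "ax": 0.0, "ay": -2.5, "az": 0.0, "gripper": -1}, {"x": -1.2, "y": 3.3, "z": 1.6, "ax": 0.0, "ay": -2.5, "az": 0.0, "gripper": -1}]
```

>>> send_rows --targets '[{"x": -3.0, "y": 2.4, "z": 0.1, "ax": 0.4, "ay": -2.2, "az": 1.7, "gripper": -1}, {"x": -3.0, "y": 2.4, "z": 0.2, "ax": 0.4, "ay": -2.2, "az": 1.7, "gripper": -1}, {"x": -2.8, "y": 2.5, "z": 0.3, "ax": 0.4, "ay": -2.2, "az": 1.7, "gripper": -1}, {"x": -2.8, "y": 2.6, "z": 0.4, "ax": 0.4, "ay": -2.2, "az": 1.7, "gripper": -1}, {"x": -2.6, "y": 2.7, "z": 0.4, "ax": 0.4, "ay": -2.2, "az": 1.7, "gripper": -1}]'

```text
clock: 2.23
position: [405.0, -278.7, 236.1]
ee_rot: [-0.016, 0.98, -0.001, 0.199]
contact_force: [0.3, -0.3, -0.2]
gripper_width: 85.4
grasp_force: 0.0
```

>>> send_rows --targets '[{"x": -2.6, "y": 2.8, "z": 0.6, "ax": 0.4, "ay": -2.2, "az": 1.7, "gripper": -1}, {"x": -1.6, "y": 3.4, "z": 1.1, "ax": 0.0, "ay": -2.5, "az": 0.0, "gripper": -1}, {"x": -1.5, "y": 3.4, "z": 1.3, "ax": 0.0, "ay": -2.5, "az": 0.0, "gripper": -1}, {"x": -1.5, "y": 3.3, "z": 1.2, "ax": 0.0, "ay": -2.5, "az": 0.0, "gripper": -1}, {"x": -1.5, "y": 3.4, "z": 1.4, "ax": 0.0, "ay": -2.5, "az": 0.0, "gripper": -1}]'

```text
clock: 2.65
position: [497.9, -134.5, 227.3]
ee_rot: [-0.0, 0.957, -0.005, 0.291]
contact_force: [0.6, -1.5, 0.8]
gripper_width: 85.3
grasp_force: 0.0
```

>>> send_rows --targets '[{"x": -1.4, "y": 3.4, "z": 1.4, "ax": 0.0, "ay": -2.5, "az": 0.0, "gripper": -1}, {"x": -1.3, "y": 3.4, "z": 1.5, "ax": 0.0, "ay": -2.5, "az": 0.0, "gripper": -1}, {"x": -1.2, "y": 3.4, "z": 1.5, "ax": 0.0, "ay": -2.5, "az": 0.0, "gripper": -1}, {"x": -1.2, "y": 3.3, "z": 1.6, "ax": 0.0, "ay": -2.5, "az": 0.0, "gripper": -1}]'

```text
clock: 2.98
position: [564.1, -39.4, 261.5]
ee_rot: [-0.003, 0.946, 0.006, 0.323]
contact_force: [1.6, -0.4, 0.8]
gripper_width: 85.2
grasp_force: 0.0
```

```bash
python3 plan.py '[[612,20.5,149,0,45,-1,40],[682,20.5,79,0,45,-1,20]]'; python3 -c "
from bench import arm; print(arm.read_state()['joints'])"
```

```text
at [564.1 -39.4 261.5] w 85.2 t 2.9833
[{"x": 0.8, "y": 1.5, "z": 3.0, "ax": 0.2, "ay": -1.8, "az": 0.0, "gripper": -1}, {"x": 0.8, "y": 1.4, "z": 2.9, "ax": 0.2, "ay": -1.8, "az": 0.0, "gripper": -1}, {"x": 1.0, "y": 1.5, "z": 2.9, "ax": 0.2, "ay": -1.8, "az": 0.0, "gripper": -1}, {"x": 1.0, "y": 1.5, "z": 2.9, "ax": 0.2, "ay": -1.8, "az": 0.0, "gripper": -1}, {"x": 0.0, "y": 0.0, "z": 1.98, "ax": 0.0, "ay": 0.0, "az": 0.0, "gripper": -1}]
[{"x": 0.0, "y": 0.0, "z": 1.99, "ax": 0.0, "ay": 0.0, "az": 0.0, "gripper": -1}, {"x": 0.0, "y": 0.0, "z": 1.98, "ax": 0.0, "ay": 0.0, "az": 0.0, "gripper": -1}, {"x": 0.0, "y": 0.0, "z": 1.99, "ax": 0.0, "ay": 0.0, "az": 0.0, "gripper": -1}, {"x": 0.0, "y": 0.0, "z": 1.98, "ax": 0.0, "ay": 0.0, "az": 0.0, "gripper": -1}]
[ 0.19935997 -0.00804421 -0.80943886  0.73623359 -0.16055802 -2.45672868]
```

```bash
python3 plan.py '[[610,20.5,200,0,30,-1,40]]'
```

```text
at [564.1 -39.4 261.5] w 85.2 t 2.9833
[{"x": 0.0, "y": 2.0, "z": 2.6, "ax": 0.3, "ay": 2.6, "az": 0.1, "gripper": -1}, {"x": 0.0, "y": 1.9, "z": 2.6, "ax": 0.3, "ay": 2.6, "az": 0.1, "gripper": -1}, {"x": -0.2, "y": 2.0, "z": 2.5, "ax": 0.3, "ay": 2.6, "az": 0.1, "gripper": -1}]
```

>>> send_rows --targets '[{"x": 0.0, "y": 2.0, "z": 2.6, "ax": 0.3, "ay": 2.6, "az": 0.1, "gripper": -1}, {"x": 0.0, "y": 2.0, "z": 2.6, "ax": 0.3, "ay": 2.6, "az": 0.1, "gripper": -1}, {"x": -0.2, "y": 2.0, "z": 2.5, "ax": 0.3, "ay": 2.6, "az": 0.1, "gripper": -1}, {"x": 0.0, "y": 0.0, "z": 0, "ax": 0, "ay": 0, "az": 0, "gripper": -1}]'

```text
clock: 3.32
position: [613.0, 23.4, 197.7]
ee_rot: [-0.001, 0.967, -0.001, 0.256]
contact_force: [0.4, 0.2, 0.2]
gripper_width: 85.6
grasp_force: 0.0
```

```bash
python3 -c "
from bench import arm; s=arm.read_state(); print(s['joints'],s['position'])"; python3 plan.py '[[610,20.5,170,0,30,-1,40]]'
```

```text
[ 0.3205291   0.18180112 -0.69508917  0.680362   -0.25212635 -2.51475902] [613.0178643   23.39621121 197.67758466]
at [613.   23.4 197.7] w 85.6 t 3.3167
[{"x": 1.6, "y": -0.3, "z": 2.3, "ax": 0.0, "ay": -0.3, "az": 0.1, "gripper": -1}]
```

```bash
python3 plan.py '[[631,32,156,-15,35,-1,20]]'
```

```text
at [613.   23.4 197.7] w 85.6 t 3.3167
[{"x": 0.17, "y": 0.29, "z": 1.5, "ax": 2.7, "ay": -1.7, "az": 4.3, "gripper": -1}, {"x": 0.23, "y": 0.34, "z": 1.49, "ax": 2.7, "ay": -1.7, "az": 4.3, "gripper": -1}, {"x": 0.31, "y": 0.39, "z": 1.45, "ax": 2.7, "ay": -1.7, "az": 4.3, "gripper": -1}]
```

>>> send_rows --targets '[{"x": 0.2, "y": 0.3, "z": 1.5, "ax": 2.7, "ay": -1.7, "az": 4.3, "gripper": -1}, {"x": 0.2, "y": 0.3, "z": 1.5, "ax": 2.7, "ay": -1.7, "az": 4.3, "gripper": -1}, {"x": 0.3, "y": 0.4, "z": 1.5, "ax": 2.7, "ay": -1.7, "az": 4.3, "gripper": -1}, {"x": 0.0, "y": 0.0, "z": 0, "ax": 0, "ay": 0, "az": 0, "gripper": -1}, {"x": 0.0, "y": 0.0, "z": 0, "ax": 0, "ay": 0, "az": 0, "gripper": -1}]'

```text
clock: 3.73
position: [630.7, 4.3, 196.6]
ee_rot: [0.065, 0.959, -0.018, 0.274]
contact_force: [-0.6, 0.2, 0.1]
gripper_width: 85.5
grasp_force: 0.0
```

```bash
python3 -c "
from bench import arm; s=arm.read_state(); print(s['joints'],s['position'])
from h import *
for n in('top','side'):
  p,W,_,_=cloud(n); cv2.imwrite(f'pics/{n}1.png',cv2.resize(p[90:240,200:330,::-1] if n=='top' else p[70:230,150:330,::-1],None,fx=3.3,fy=3.3))
"; python3 plan.py '[[680.5,19,80,-15,35,-1,20]]'
```

```text
[ 0.16870264  0.19839044 -0.7773086   1.21994042 -0.16808003 -3.04632729] [630.66057927   4.25892673 196.60906481]
at [631.1   5.5 197.5] w 85.1 t 3.8333
[{"x": 0.32, "y": 0.28, "z": 1.78, "ax": 0.6, "ay": -0.4, "az": 0.9, "gripper": -1}, {"x": 0.33, "y": 0.29, "z": 1.78, "ax": 0.6, "ay": -0.4, "az": 0.9, "gripper": -1}, {"x": 0.36, "y": 0.31, "z": 1.77, "ax": 0.6, "ay": -0.4, "az": 0.9, "gripper": -1}, {"x": 0.37, "y": 0.32, "z": 1.76, "ax": 0.6, "ay": -0.4, "az": 0.9, "gripper": -1}, {"x": 0.38, "y": 0.33, "z": 1.76, "ax": 0.6, "ay": -0.4, "az": 0.9, "gripper": -1}]
[{"x": 0.41, "y": 0.35, "z": 1.75, "ax": 0.6, "ay": -0.4, "az": 0.9, "gripper": -1}, {"x": 0.42, "y": 0.36, "z": 1.75, "ax": 0.6, "ay": -0.4, "az": 0.9, "gripper": -1}]
```

View pics/side1.png

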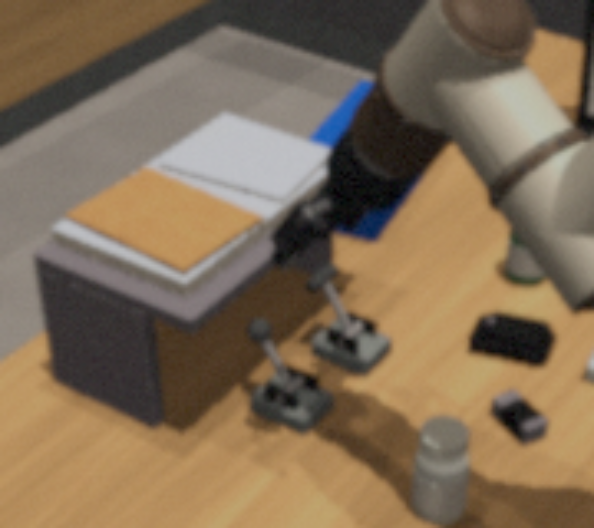

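The side view shows the gripper still above and right of the ball lever, which sits at crop (262,330). Joint 6 is close to its limit, so I'll back off and turn the tool half round.

>>> send_rows --targets '[{"x": 0, "y": 0, "z": -3, "ax": 0, "ay": 0, "az": 0, "gripper": -1}, {"x": 0, "y": 0, "z": -3, "ax": 0, "ay": 0, "az": 0, "gripper": -1}, {"x": 0, "y": 0, "z": 0, "ax": 0, "ay": 0, "az": -7, "gripper": -1}, {"x": 0, "y": 0, "z": 0, "ax": 0, "ay": 0, "az": -7, "gripper": -1}, {"x": 0, "y": 0, "z": 0, "ax": 0, "ay": 0, "az": -7, "gripper": -1}]'

```text
clock: 4.25
position: [612.6, 7.8, 237.1]
ee_rot: [-0.114, 0.953, -0.071, 0.272]
contact_force: [-0.5, 0.3, -0.1]
gripper_width: 85.7
grasp_force: 0.0
```

```bash
python3 -c "
from bench import arm; s=arm.read_state(); print(s['joints'],s['position'])"
```

```text
[ 0.29873792  0.12539761 -0.71348599  0.85354985 -0.30715071 -2.39958341] [612.59850124   7.7706469  237.13769522]
```

>>> send_rows --targets '[{"x": 0, "y": 0, "z": 0, "ax": 0, "ay": 0, "az": -7, "gripper": -1}, {"x": 0, "y": 0, "z": 0, "ax": 0, "ay": 0, "az": -7, "gripper": -1}, {"x": 0, "y": 0, "z": 0, "ax": 0, "ay": 0, "az": -7, "gripper": -1}, {"x": 0, "y": 0, "z": 0, "ax": 0, "ay": 0, "az": -7, "gripper": -1}, {"x": 0, "y": 0, "z": 0, "ax": 0, "ay": 0, "az": -7, "gripper": -1}]'

```text
clock: 4.67
position: [612.4, 7.1, 236.2]
ee_rot: [-0.395, 0.875, -0.15, 0.237]
contact_force: [-0.3, 0.2, 0.1]
gripper_width: 85.0
grasp_force: 0.0
```

>>> send_rows --targets '[{"x": 0, "y": 0, "z": 0, "ax": 0, "ay": 0, "az": -7, "gripper": -1}, {"x": 0, "y": 0, "z": 0, "ax": 0, "ay": 0, "az": -7, "gripper": -1}, {"x": 0, "y": 0, "z": 0, "ax": 0, "ay": 0, "az": -7, "gripper": -1}, {"x": 0, "y": 0, "z": 0, "ax": 0, "ay": 0, "az": -7, "gripper": -1}, {"x": 0, "y": 0, "z": 0, "ax": 0, "ay": 0, "az": -7, "gripper": -1}]'

```text
clock: 5.08
position: [612.4, 7.1, 236.2]
ee_rot: [-0.64, 0.716, -0.214, 0.181]
contact_force: [-0.2, -0.5, -0.8]
gripper_width: 85.5
grasp_force: 0.0
```

>>> send_rows --targets '[{"x": 0, "y": 0, "z": 0, "ax": 0, "ay": 0, "az": -7, "gripper": -1}, {"x": 0, "y": 0, "z": 0, "ax": 0, "ay": 0, "az": -7, "gripper": -1}, {"x": 0, "y": 0, "z": 0, "ax": 0, "ay": 0, "az": -7, "gripper": -1}, {"x": 0, "y": 0, "z": 0, "ax": 0, "ay": 0, "az": -7, "gripper": -1}, {"x": 0, "y": 0, "z": 0, "ax": 0, "ay": 0, "az": -7, "gripper": -1}]'

```text
clock: 5.5
position: [612.4, 7.1, 236.2]
ee_rot: [0.825, -0.49, 0.259, -0.108]
contact_force: [0.1, 0.1, -0.0]
gripper_width: 85.6
grasp_force: 0.0
```

>>> send_rows --targets '[{"x": 0, "y": 0, "z": 0, "ax": 0, "ay": 0, "az": -7, "gripper": -1}, {"x": 0, "y": 0, "z": 0, "ax": 0, "ay": 0, "az": -7, "gripper": -1}, {"x": 0, "y": 0, "z": 0, "ax": 0, "ay": 0, "az": -7, "gripper": -1}, {"x": 0, "y": 0, "z": 0, "ax": 0, "ay": 0, "az": -7, "gripper": -1}, {"x": 0, "y": 0, "z": 0, "ax": 0, "ay": 0, "az": -7, "gripper": -1}]'

```text
clock: 5.92
position: [612.4, 7.1, 236.2]
ee_rot: [0.934, -0.219, 0.279, -0.026]
contact_force: [-0.6, 0.4, 0.6]
gripper_width: 85.6
grasp_force: 0.0
```

```bash
python3 -c "
from bench import arm; s=arm.read_state(); print(s['joints'],s['position'])"; python3 plan.py '[[628,33,154,165,-35,-1,20]]'
```

```text
[ 0.29772862  0.1264626  -0.71408004  0.85378656 -0.30707579  0.04391923] [612.44284632   7.1342097  236.23649882]
at [612.4   7.1 236.2] w 85.6 t 5.9167
[{"x": -0.83, "y": -0.31, "z": 1.51, "ax": -0.7, "ay": 0.6, "az": -2.5, "gripper": -1}, {"x": -0.83, "y": -0.36, "z": 1.5, "ax": -0.7, "ay": 0.6, "az": -2.5, "gripper": -1}, {"x": -0.82, "y": -0.42, "z": 1.49, "ax": -0.7, "ay": 0.6, "az": -2.5, "gripper": -1}, {"x": -0.82, "y": -0.48, "z": 1.47, "ax": -0.7, "ay": 0.6, "az": -2.5, "gripper": -1}, {"x": -0.82, "y": -0.52, "z": 1.46, "ax": -0.7, "ay": 0.6, "az": -2.5, "gripper": -1}]
```

>>> send_rows --targets '[{"x": -0.8, "y": -0.3, "z": 1.5, "ax": -0.7, "ay": 0.6, "az": -2.5, "gripper": -1}, {"x": -0.8, "y": -0.4, "z": 1.5, "ax": -0.7, "ay": 0.6, "az": -2.5, "gripper": -1}, {"x": -0.8, "y": -0.4, "z": 1.5, "ax": -0.7, "ay": 0.6, "az": -2.5, "gripper": -1}, {"x": -0.8, "y": -0.5, "z": 1.5, "ax": -0.7, "ay": 0.6, "az": -2.5, "gripper": -1}, {"x": -0.8, "y": -0.5, "z": 1.5, "ax": -0.7, "ay": 0.6, "az": -2.5, "gripper": -1}]'

```text
clock: 6.33
position: [631.5, 20.6, 192.2]
ee_rot: [0.94, -0.164, 0.299, 0.019]
contact_force: [1.0, 0.8, 2.4]
gripper_width: 85.6
grasp_force: 0.0
```

```bash
python3 -c "
from bench import arm; s=arm.read_state(); print(s['joints'],s['position'])"; python3 plan.py '[[680,19,81,165,-35,-1,20]]'
```

```text
[ 0.05867638  0.20445164 -0.81461513  1.77947981 -0.17121761 -0.56529537] [631.51083114  20.55263783 192.15330177]
at [631.5  20.6 192.2] w 85.6 t 6.3333
[{"x": -0.36, "y": -0.1, "z": 1.69, "ax": -0.1, "ay": 0.0, "az": -0.7, "gripper": -1}, {"x": -0.37, "y": -0.11, "z": 1.69, "ax": -0.1, "ay": 0.0, "az": -0.7, "gripper": -1}, {"x": -0.36, "y": -0.12, "z": 1.69, "ax": -0.1, "ay": 0.0, "az": -0.7, "gripper": -1}, {"x": -0.36, "y": -0.12, "z": 1.69, "ax": -0.1, "ay": 0.0, "az": -0.7, "gripper": -1}, {"x": -0.35, "y": -0.14, "z": 1.69, "ax": -0.1, "ay": 0.0, "az": -0.7, "gripper": -1}]
[{"x": -0.36, "y": -0.14, "z": 1.69, "ax": -0.1, "ay": 0.0, "az": -0.7, "gripper": -1}, {"x": -0.36, "y": -0.14, "z": 1.69, "ax": -0.1, "ay": 0.0, "az": -0.7, "gripper": -1}]
```

```bash
cat > kin.py <<'E'
import numpy as np
from scipy.spatial.transform import Rotation as Q
from scipy.optimize import least_squares
D=[([-.977425,.384667,.00788,0,-1.194015,-.258589],[205.35,-590.27,231.33],[-.1666,.9860,0,0]),
([.19936,-.008044,-.809439,.736234,-.160558,-2.456729],[564.1,-39.4,261.5],[-.003,.946,.006,.323]),
([.320529,.181801,-.695089,.680362,-.252126,-2.514759],[613.02,23.40,197.68],[-.001,.967,-.001,.256]),
([.168703,.19839,-.777309,1.21994,-.16808,-3.046327],[630.66,4.26,196.61],[.065,.959,-.018,.274]),
([.298738,.125398,-.713486,.85355,-.307151,-2.399583],[612.6,7.77,237.14],[-.114,.953,-.071,.272]),
([.297729,.126463,-.71408,.853787,-.307076,.043919],[612.44,7.13,236.24],[.934,-.219,.279,-.026]),
([.058676,.204452,-.814615,1.77948,-.171218,-.565295],[631.51,20.55,192.15],[.940,-.164,.299,.019])]
e=lambda ax,a: Q.from_euler(ax,a)
def fk(q,P,s=1):
    d1,a2,a2x,l3,l3z,y3,y4,z4,lt,yt,c=P
    R=e('z',q[0]); p=R.apply([0,0,d1])
    R=R*e('y',q[1]); p=p+R.apply([a2x,0,a2])
    R=R*e('y',-q[2]); p=p+R.apply([l3,y3,l3z])
    R=R*e('x',s*q[3]); p=p+R.apply([0,y4,z4])
    R=R*e('y',-q[4]); R=R*e('x',s*q[5]); p=p+R.apply([lt,yt,0])
    return p,R*e('x',c)*e('y',np.pi/2)
B=np.array([300,400,0,400,0,-165,0,0,250,0,0.])
def fit(s=1):
    def f(x):
        r=[]
        for q,p,o in D:
            a,R=fk(q,x,s); r+=list(a-p)+list(200*(R.inv()*Q.from_quat(o)).as_rotvec())
        return np.r_[r,(x-B)*.003]
    best=None
    for c in(0,1.57,3.14,-1.57):
        b=B.copy(); b[-1]=c; o=least_squares(f,b,max_nfev=300)
        if best is None or o.cost<best.cost: best=o
    return best,f
if __name__=="__main__":
    for s in(1,-1):
        o,f=fit(s); print(s,o.cost,np.round(o.x,2)); print(np.round(f(o.x)[:42].reshape(7,6),1))
E
python3 kin.py
```

```text
1 201194.69682023695 [-199.09  -89.27  641.18  -84.56  432.1   -79.78 -102.83  -92.77 -408.21
    7.41    2.6 ]
[[-1.240e+01 -9.500e+00  1.100e+00  0.000e+00  0.000e+00  5.268e+02]
 [-4.300e+00  1.110e+01  3.940e+01  3.840e+01 -2.170e+01 -1.419e+02]
 [-1.000e+00  3.400e+00  4.200e+00  5.560e+01 -3.100e+01 -9.270e+01]
 [-2.060e+01  4.300e+00 -2.680e+01  5.570e+01 -3.110e+01 -1.000e+02]
 [-7.400e+00  3.000e-01 -5.900e+00  8.360e+01 -4.700e+01 -2.017e+02]
 [ 2.500e+00  8.100e+00  1.900e+00 -8.040e+01  4.530e+01  7.240e+01]
 [ 1.580e+01 -1.580e+01 -1.380e+01 -5.850e+01  3.300e+01 -6.300e+01]]
-1 0.5845009417474707 [ 1.6077e+02  5.6477e+02  3.0000e-02  4.2183e+02 -3.0000e-02  0.0000e+00
 -1.5979e+02  0.0000e+00  2.9770e+02 -0.0000e+00 -1.5700e+00]
[[ 0.   0.   0.   0.  -0.   0. ]
 [ 0.  -0.   0.   0.1 -0.1  0.1]
 [-0.   0.  -0.   0.1  0.2 -0.2]
 [-0.   0.  -0.   0.   0.2  0.1]
 [ 0.   0.  -0.  -0.1 -0.  -0.1]
 [ 0.   0.  -0.   0.2 -0.1 -0. ]
 [-0.   0.   0.   0.1  0.   0. ]]
```

```bash
cat > ik.py <<'E'
from kin import *
from plan import Rt
P=np.array([160.77,564.77,0,421.83,0,0,-159.79,0,297.7,0,-np.pi/2])
LO=np.array([-3.14,-1.21,-1.07,-3.16,-2.99,-3.1]); HI=np.array([3.14,2.06,1.41,2.05,-.16,3.1])
def ik(p,R,seed):
    def f(q):
        a,r=fk(q,P,-1); return np.r_[(a-p)/100,(r.inv()*R).as_rotvec()*2]
    o=least_squares(f,np.clip(seed,LO+.02,HI-.02),bounds=(LO,HI)); return (o.x,o.cost<1e-6)
def marg(q): return np.min(np.minimum(q-LO,HI-q)[[1,2,3,4,5]])
def tgt(ball,yaw,tilt,b=10):
    R=Rt(yaw,tilt); return np.array(ball)+b*R.apply([0,0,1]),R
E
cat > s.py <<'E'
from ik import *
on=[675,20.5,88]; off=[596,20.5,88]
for tilt in(30,35,40,45):
  for yaw in(-45,-30,-15,0,15,30,45):
    out=[]
    for fl in(0,180):
      sols=[]
      for j4 in(-2.6,-1.6,-.7,0,.7,1.6):
        q,ok=ik(*tgt(on,yaw+fl,tilt if fl==0 else -tilt),[.1,.3,-.7,j4,-.4,-1.7 if fl==0 else 1.4])
        if ok: sols.append((marg(q),q))
      if sols:
        m,q=max(sols,key=lambda s:s[0]); 
        if m>.1: print(tilt,yaw,fl,round(m,2),np.round(q,2))
E
python3 s.py
```

```text
30 -45 180 0.33 [ 0.3   0.5  -0.64  1.24 -0.49 -0.66]
30 -30 180 0.15 [ 0.13  0.46 -0.72  1.69 -0.31 -0.71]
30 30 0 0.25 [ 0.17  0.47 -0.23 -0.45 -0.41 -0.84]
30 30 180 0.25 [ 0.17  0.47 -0.23 -0.45 -0.41  2.3 ]
30 45 0 0.45 [ 0.09  0.5  -0.12 -0.59 -0.61 -0.45]
30 45 180 0.4 [ 0.09  0.5  -0.12 -0.59 -0.61  2.7 ]
35 -45 180 0.36 [ 0.26  0.5  -0.69  1.5  -0.52 -0.87]
35 30 0 0.22 [ 0.13  0.47 -0.22 -0.64 -0.38 -0.63]
35 30 180 0.22 [ 0.13  0.47 -0.22 -0.64 -0.38  2.51]
35 45 0 0.45 [ 0.04  0.5  -0.11 -0.74 -0.61 -0.28]
35 45 180 0.24 [ 0.04  0.5  -0.11 -0.74 -0.61  2.86]
40 -45 180 0.35 [ 0.24  0.51 -0.72  1.68 -0.59 -1.03]
40 30 0 0.23 [ 0.06  0.47 -0.2  -0.86 -0.39 -0.38]
40 30 180 0.23 [ 0.06  0.47 -0.2  -0.86 -0.39  2.76]
40 45 0 0.47 [-0.02  0.51 -0.11 -0.9  -0.63 -0.1 ]
45 -45 180 0.24 [ 0.23  0.52 -0.75  1.81 -0.67 -1.16]
45 30 0 0.26 [-0.02  0.47 -0.19 -1.11 -0.42 -0.1 ]
45 45 0 0.51 [-0.08  0.52 -0.11 -1.06 -0.67  0.07]
```

```bash
cat > s.py <<'E'
from ik import *
on=np.array([675,20.5,88.]); off=np.array([596,20.5,88.]); mid=np.array([635.5,20.5,100.])
def body(p,R):
    m=0
    for h in range(73,170,8):
        for a in(-40,40):
            for b in(-40,40):
                v=p+R.apply([a,b,-h])
                if 140<v[2]<200: m=max(m,v[0])
    return m
res=[]
for tilt in(32,36,40,45):
  for yaw in range(-40,45,10):
    for rho in range(-60,61,15):
      for fl in(0,180):
        R=Rt(yaw,tilt)*Q.from_euler('z',rho+fl,degrees=True); d=R.apply([0,0,1]); p=on+10*d
        bm=body(p,R)
        if bm>671 or abs(R.as_matrix()[0,1])>.4: continue
        for j4 in(-1,0.8):
            q,ok=ik(p,R,[.1,.4,-.4,j4,-.4,-1])
            if ok and marg(q)>.13:
                q2,k2=ik(p-80*d,R,q); q3,k3=ik(off+10*d,R,q)
                res.append((round(min(marg(q),marg(q2) if k2 else 0),2),round(marg(q3),2) if k3 else 0,tilt,yaw,rho,fl,int(bm),np.round(q,2),np.round(q2,2),np.round(q3,2)))
res.sort(key=lambda r:-r[0]-min(r[1],.2))
for r in res[:10]: print(*r)
E
python3 s.py
sed -i 's/if bm>671 or.*/if bm>680 or fl: continue/; s/marg(q)>.13/marg(q)>.05/' s.py; sed -i 's/res.sort.*/res.sort(key=lambda r:-min(r[0],.25)-min(r[1],.1)+max(r[6]-668,0)*.03)/' s.py; python3 s.py
```

```text
0.26 0.27 45 30 -45 0 671 [-0.02  0.47 -0.19 -1.11 -0.42  0.69] [-0.05  0.33 -0.27 -0.99 -0.48  0.58] [-0.07  0.38 -0.35 -1.24 -0.43  0.86]
0.26 0.27 45 30 -45 0 671 [-0.02  0.47 -0.19 -1.11 -0.42  0.69] [-0.05  0.33 -0.27 -0.99 -0.48  0.58] [-0.07  0.38 -0.35 -1.24 -0.43  0.86]
0.26 0.27 45 30 45 0 671 [-0.02  0.47 -0.19 -1.11 -0.42 -0.88] [-0.05  0.33 -0.27 -0.99 -0.48 -0.99] [-0.07  0.38 -0.35 -1.24 -0.43 -0.71]
0.26 0.27 45 30 45 0 671 [-0.02  0.47 -0.19 -1.11 -0.42 -0.88] [-0.05  0.33 -0.27 -0.99 -0.48 -0.99] [-0.07  0.38 -0.35 -1.24 -0.43 -0.71]
0.43 0.43 45 40 -45 0 671 [-0.07  0.5  -0.14 -1.08 -0.59  0.81] [-0.12  0.37 -0.19 -0.99 -0.67  0.74] [-0.11  0.41 -0.3  -1.17 -0.59  0.95]
0.43 0.43 45 40 -45 0 671 [-0.07  0.5  -0.14 -1.08 -0.59  0.81] [-0.12  0.37 -0.19 -0.99 -0.67  0.74] [-0.11  0.41 -0.3  -1.17 -0.59  0.95]
0.43 0.43 45 40 45 0 671 [-0.07  0.5  -0.14 -1.08 -0.59 -0.76] [-0.12  0.37 -0.19 -0.99 -0.67 -0.83] [-0.11  0.41 -0.3  -1.17 -0.59 -0.62]
0.43 0.43 45 40 45 0 671 [-0.07  0.5  -0.14 -1.08 -0.59 -0.76] [-0.12  0.37 -0.19 -0.99 -0.67 -0.83] [-0.11  0.41 -0.3  -1.17 -0.59 -0.62]
0.26 0.27 45 30 -60 0 672 [-0.02  0.47 -0.19 -1.11 -0.42  0.95] [-0.05  0.33 -0.27 -0.99 -0.48  0.84] [-0.07  0.38 -0.35 -1.24 -0.43  1.13]
0.26 0.27 45 30 -60 0 672 [-0.02  0.47 -0.19 -1.11 -0.42  0.95] [-0.05  0.33 -0.27 -0.99 -0.48  0.84] [-0.07  0.38 -0.35 -1.24 -0.43  1.13]
```

```bash
cat > plan.py <<'E'
import sys, json, numpy as np
from scipy.spatial.transform import Rotation as Q
from bench import arm
def Rt(yaw,tilt,rho=0): return Q.from_euler('z',yaw,degrees=True)*Q.from_matrix(np.diag([-1.,1,-1]))*Q.from_euler('y',-tilt,degrees=True)*Q.from_euler('z',rho,degrees=True)
def plan(wps):
    """wps: (x,y,z,yaw,tilt,rho,grip,step mm)"""
    from ik import ik,marg
    s=arm.read_state(); p=s["position"].copy(); R=Q.from_quat(s["ee_rot"]); rows=[]; J=s["joints"]
    print("at",np.round(p,1),"w",round(s["gripper_width"],1),"F",np.round(s["contact_force"],1),"t",round(s["clock"],2))
    for x,y,z,yaw,tilt,rho,g,st in wps:
        q=np.array([x,y,z]); T=Rt(yaw,tilt,rho); d=(R.inv()*T).as_rotvec(degrees=True)
        n=max(1,int(np.ceil(max(np.linalg.norm(q-p)/st,np.linalg.norm(d)/7)-.02)))
        while 1:
            new=[];pp,RR,j=p,R,J;mx=0;mg=9;bad=0
            for i in range(1,n+1):
                t=p+(q-p)*i/n; sh=np.round(RR.inv().apply(t-pp)/10,1 if st>20 and i<n else 2)+0.; w=np.round(d/n,1)+0.
                new.append([*sh,*w,g]); pp=pp+RR.apply(sh*10); RR=RR*Q.from_rotvec(w,degrees=True)
                j2,ok=ik(pp,RR,j); bad+=not ok; mx=max(mx,np.abs(j2-j).max()); mg=min(mg,marg(j2)); j=j2
            if mx<.16 or n>30: break
            n+=1
        rows+=new; p,R,J=pp,RR,j
        print("wp",n,"step",round(mx,3),"margin",round(mg,2),"bad",bad,np.round(J,2))
    for i in range(0,len(rows),5): print(json.dumps([dict(zip(("x","y","z","ax","ay","az","gripper"),map(float,r))) for r in rows[i:i+5]]).replace(".0,",",").replace(".0}","}"))
if __name__=="__main__": plan(json.loads(sys.argv[1]))
E
python3 - <<'E'
from plan import *
from ik import *
R=Rt(25,46,214); d=R.apply([0,0,1]); print(d,R.as_matrix()[:,1]); b=np.array([675,20.5,88]); print(b+10*d,b-80*d)
E
python3 plan.py '[[585,10,240,160,-20,0,-1,40],[560,-10,240,160,0,0,-1,40],[617,-4,143,25,46,214,-1,40]]'
```

```text
[ 0.65194326  0.30400614 -0.69465837] [-0.00168706 -0.91552844 -0.40224971]
[681.51943263  23.54006136  81.0534163 ] [622.84453899  -3.82049088 143.57266964]
at [631.5  20.6 192.2] w 85.6 F [1.  0.8 2.4] t 6.33
wp 23 step 0.151 margin 0.03 bad 0 [ 0.41  0.16 -0.47  0.4  -0.72  0.53]
wp 4 step 0.148 margin 0.67 bad 0 [ 0.27  0.27 -0.14 -0.   -1.16  0.95]
wp 22 step 0.157 margin 0.18 bad 0 [-0.01  0.28 -0.33 -0.98 -0.38  2.26]
[{"x": 0, "y": 0.1, "z": -0.3, "ax": -0.2, "ay": -0.6, "az": 0, "gripper": -1}, {"x": 0, "y": 0.1, "z": -0.3, "ax": -0.2, "ay": -0.6, "az": 0, "gripper": -1}, {"x": -0.1, "y": 0.1, "z": -0.2, "ax": -0.2, "ay": -0.6, "az": 0, "gripper": -1}, {"x": 0, "y": 0.1, "z": -0.3, "ax": -0.2, "ay": -0.6, "az": 0, "gripper": -1}, {"x": 0, "y": 0.1, "z": -0.3, "ax": -0.2, "ay": -0.6, "az": 0, "gripper": -1}]
[{"x": -0.1, "y": 0.1, "z": -0.3, "ax": -0.2, "ay": -0.6, "az": 0, "gripper": -1}, {"x": 0, "y": 0.1, "z": -0.2, "ax": -0.2, "ay": -0.6, "az": 0, "gripper": -1}, {"x": -0.1, "y": 0.1, "z": -0.3, "ax": -0.2, "ay": -0.6, "az": 0, "gripper": -1}, {"x": 0, "y": 0.1, "z": -0.3
[... 2600 characters left out ...]
z": 0.5, "ax": 1.3, "ay": 1.6, "az": -0.5, "gripper": -1}, {"x": 0.1, "y": 0.1, "z": 0.6, "ax": 1.3, "ay": 1.6, "az": -0.5, "gripper": -1}, {"x": 0, "y": 0.1, "z": 0.5, "ax": 1.3, "ay": 1.6, "az": -0.5, "gripper": -1}, {"x": 0, "y": 0, "z": 0.5, "ax": 1.3, "ay": 1.6, "az": -0.5, "gripper": -1}, {"x": 0, "y": 0.1, "z": 0.5, "ax": 1.3, "ay": 1.6, "az": -0.5, "gripper": -1}]
[{"x": 0, "y": 0.1, "z": 0.5, "ax": 1.3, "ay": 1.6, "az": -0.5, "gripper": -1}, {"x": 0, "y": 0.2, "z": 0.5, "ax": 1.3, "ay": 1.6, "az": -0.5, "gripper": -1}, {"x": -0.1, "y": 0.1, "z": 0.5, "ax": 1.3, "ay": 1.6, "az": -0.5, "gripper": -1}, {"x": -0.01, "y": 0.12, "z": 0.45, "ax": 1.3, "ay": 1.6, "az": -0.5, "gripper": -1}]
```

>>> send_rows --targets '[{"x": 0, "y": 0.4, "z": -1.5, "ax": -1, "ay": -3, "az": 0, "gripper": -1}, {"x": 0, "y": 0.4, "z": -1.5, "ax": -1, "ay": -3, "az": 0, "gripper": -1}, {"x": -0.3, "y": 0.4, "z": -1, "ax": -1, "ay": -4, "az": 0, "gripper": -1}, {"x": -0.3, "y": 0.4, "z": -1, "ax": -0.5, "ay": -5, "az": 0, "gripper": -1}, {"x": -0.4, "y": 0.7, "z": -0.5, "ax": 0, "ay": -5, "az": 0, "gripper": -1}]'

```text
clock: 6.75
position: [642.5, -5.0, 230.6]
ee_rot: [0.946, -0.178, 0.267, 0.036]
contact_force: [1.4, -1.3, 1.8]
gripper_width: 85.6
grasp_force: 0.0
```

>>> send_rows --targets '[{"x": -0.4, "y": 0.7, "z": 0, "ax": 0, "ay": -5, "az": 0, "gripper": -1}, {"x": -0.4, "y": 0.7, "z": 0, "ax": 0, "ay": -5, "az": 0, "gripper": -1}, {"x": 0, "y": 0, "z": 0, "ax": 0, "ay": -5, "az": 0, "gripper": -1}]'

```text
clock: 7.0
position: [635.0, -16.7, 229.0]
ee_rot: [0.968, -0.184, 0.169, 0.021]
contact_force: [0.7, -0.9, 0.2]
gripper_width: 85.4
grasp_force: 0.0
```

```bash
python3 -c "
from bench import arm; s=arm.read_state(); print(s['joints'],s['position'],s['ee_rot'])"
python3 plan.py '[[550,-30,200,80,15,164,-1,40],[617,-4,150,25,46,214,-1,40]]'
```

```text
[ 0.31225786  0.2549711  -0.34288077  0.30432883 -0.71469748  0.67857503] [634.96639332 -16.66084914 228.98056331] [ 0.96809695 -0.18374338  0.16904414  0.02123058]
at [635.  -16.7 229. ] w 85.4 F [ 0.7 -0.9  0.2] t 7.0
wp 19 step 0.159 margin 0.0 bad 2 [ 0.15  0.26 -0.19 -0.19 -1.03  3.1 ]
wp 15 step 0.086 margin 0.0 bad 2 [-0.01  0.27 -0.33 -1.   -0.37  2.25]
[{"x": -0.4, "y": 0.2, "z": 0, "ax": 1.6, "ay": 0, "az": -5.9, "gripper": -1}, {"x": -0.5, "y": 0.2, "z": 0, "ax": 1.6, "ay": 0, "az": -5.9, "gripper": -1}, {"x": -0.4, "y": 0.2, "z": 0, "ax": 1.6, "ay": 0, "az": -5.9, "gripper": -1}, {"x": -0.5, "y": 0.1, "z": 0, "ax": 1.6, "ay": 0, "az": -5.9, "gripper": -1}, {"x": -0.5, "y": 0, "z": 0, "ax": 1.6, "ay": 0, "az": -5.9, "gripper": -1}]
[{"x": -0.4, "y": 0, "z": 0, "ax": 1.6, "ay": 0, "az": -5.9, "gripper": -1}, {"x": -0.5, "y": -0.1, "z": 0, "ax": 1.6, "ay": 0, "az": -5.9, "gripper": -1}, {"x": -0.5, "y": -0.1, "z": 0, "ax": 1.6, "ay": 0, "az": -5.9, "gripper": -1}, {"x": -0.4, "y": -0.1, "z": 0, "ax": 1.6, "ay": 0, "az": -5.9, "gripper": -1}, {"x": -0.5, "y": -0.2, "z": 0, "a
[... 1286 characters left out ...]
"ax": -1.7, "ay": 2.4, "az": 6.4, "gripper": -1}, {"x": 0.2, "y": 0.3, "z": 0.5, "ax": -1.7, "ay": 2.4, "az": 6.4, "gripper": -1}, {"x": 0.2, "y": 0.2, "z": 0.5, "ax": -1.7, "ay": 2.4, "az": 6.4, "gripper": -1}, {"x": 0.2, "y": 0.1, "z": 0.5, "ax": -1.7, "ay": 2.4, "az": 6.4, "gripper": -1}, {"x": 0.2, "y": 0.2, "z": 0.5, "ax": -1.7, "ay": 2.4, "az": 6.4, "gripper": -1}]
[{"x": 0.1, "y": 0.1, "z": 0.6, "ax": -1.7, "ay": 2.4, "az": 6.4, "gripper": -1}, {"x": 0.2, "y": 0, "z": 0.6, "ax": -1.7, "ay": 2.4, "az": 6.4, "gripper": -1}, {"x": 0.1, "y": 0.1, "z": 0.5, "ax": -1.7, "ay": 2.4, "az": 6.4, "gripper": -1}, {"x": 0.12, "y": -0.04, "z": 0.59, "ax": -1.7, "ay": 2.4, "az": 6.4, "gripper": -1}]
```

```bash
python3 plan.py '[[605,-15,200,70,18,262,-1,40],[617,-6,150,25,46,214,-1,40]]'
```

```text
at [635.  -16.7 229. ] w 85.4 F [ 0.7 -0.9  0.2] t 7.0
wp 6 step 0.154 margin 0.6 bad 0 [ 0.09  0.35 -0.04 -0.32 -1.07  1.41]
wp 13 step 0.157 margin 0.24 bad 0 [-0.03  0.27 -0.32 -1.   -0.4   2.27]
[{"x": -0.6, "y": 0.2, "z": 0.3, "ax": 3, "ay": -3.1, "az": -1, "gripper": -1}, {"x": -0.6, "y": 0.1, "z": 0.3, "ax": 3, "ay": -3.1, "az": -1, "gripper": -1}, {"x": -0.6, "y": 0.2, "z": 0.3, "ax": 3, "ay": -3.1, "az": -1, "gripper": -1}, {"x": -0.5, "y": 0.2, "z": 0.4, "ax": 3, "ay": -3.1, "az": -1, "gripper": -1}, {"x": -0.6, "y": 0.2, "z": 0.4, "ax": 3, "ay": -3.1, "az": -1, "gripper": -1}]
[{"x": -0.53, "y": 0.21, "z": 0.39, "ax": 3, "ay": -3.1, "az": -1, "gripper": -1}, {"x": 0.1, "y": 0, "z": 0.4, "ax": 0.8, "ay": 2.6, "az": -0.6, "gripper": -1}, {"x": 0, "y": 0.1, "z": 0.4, "ax": 0.8, "ay": 2.6, "az": -0.6, "gripper": -1}, {"x": 0, "y": 0, "z": 0.4, "ax": 0.8, "ay": 2.6, "az": -0.6, "gripper": -1}, {"x": 0, "y": 0.1, "z": 0.4, "ax": 0.8, "ay": 2.6, "az": -0.6, "gripper": -1}]
[{"x": 0, "y": 0, "z": 0.4, "ax": 0.8, "ay": 2.6, "az": -0.6, "gripper": -1}, {"x": 0, "y": 0.1, "z": 0.4, "ax": 0.8, "ay": 2.6, "az": -0.6, "gripper": -1}, {"x": -0.1, "y": 0.1, "z": 0.4, "ax": 0.8, "ay": 2.6, "az": -0.6, "gripper": -1}, {"x": 0, "y": 0, "z": 0.4, "ax": 0.8, "ay": 2.6, "az": -0.6, "gripper": -1}, {"x": -0.1, "y": 0.1, "z": 0.3, "ax": 0.8, "ay": 2.6, "az": -0.6, "gripper": -1}]
[{"x": -0.1, "y": 0.1, "z": 0.4, "ax": 0.8, "ay": 2.6, "az": -0.6, "gripper": -1}, {"x": -0.2, "y": 0.1, "z": 0.4, "ax": 0.8, "ay": 2.6, "az": -0.6, "gripper": -1}, {"x": -0.1, "y": 0.1, "z": 0.4, "ax": 0.8, "ay": 2.6, "az": -0.6, "gripper": -1}, {"x": -0.15, "y": 0.05, "z": 0.32, "ax": 0.8, "ay": 2.6, "az": -0.6, "gripper": -1}]
```

>>> send_rows --targets '[{"x": -0.6, "y": 0.2, "z": 0.3, "ax": 3, "ay": -3.1, "az": -1, "gripper": -1}, {"x": -0.6, "y": 0.1, "z": 0.3, "ax": 3, "ay": -3.1, "az": -1, "gripper": -1}, {"x": -0.6, "y": 0.2, "z": 0.3, "ax": 3, "ay": -3.1, "az": -1, "gripper": -1}, {"x": -0.5, "y": 0.2, "z": 0.4, "ax": 3, "ay": -3.1, "az": -1, "gripper": -1}, {"x": -0.6, "y": 0.2, "z": 0.4, "ax": 3, "ay": -3.1, "az": -1, "gripper": -1}]'

```text
clock: 7.42
position: [613.3, -14.9, 206.6]
ee_rot: [0.983, -0.118, 0.063, -0.124]
contact_force: [0.1, -0.7, 0.1]
gripper_width: 85.5
grasp_force: 0.0
```

>>> send_rows --targets '[{"x": -0.5, "y": 0.2, "z": 0.4, "ax": 3, "ay": -3.1, "az": -1, "gripper": -1}, {"x": 0.1, "y": 0, "z": 0.4, "ax": 0.8, "ay": 2.6, "az": -0.6, "gripper": -1}, {"x": 0, "y": 0.1, "z": 0.4, "ax": 0.8, "ay": 2.6, "az": -0.6, "gripper": -1}, {"x": 0, "y": 0, "z": 0.4, "ax": 0.8, "ay": 2.6, "az": -0.6, "gripper": -1}, {"x": 0, "y": 0.1, "z": 0.4, "ax": 0.8, "ay": 2.6, "az": -0.6, "gripper": -1}]'

```text
clock: 7.83
position: [612.1, -13.1, 185.4]
ee_rot: [0.972, -0.097, 0.137, -0.166]
contact_force: [0.4, -0.5, 0.6]
gripper_width: 84.9
grasp_force: 0.0
```

>>> send_rows --targets '[{"x": 0, "y": 0, "z": 0.4, "ax": 0.8, "ay": 2.6, "az": -0.6, "gripper": -1}, {"x": 0, "y": 0.1, "z": 0.4, "ax": 0.8, "ay": 2.6, "az": -0.6, "gripper": -1}, {"x": -0.1, "y": 0.1, "z": 0.4, "ax": 0.8, "ay": 2.6, "az": -0.6, "gripper": -1}, {"x": 0, "y": 0, "z": 0.4, "ax": 0.8, "ay": 2.6, "az": -0.6, "gripper": -1}, {"x": -0.1, "y": 0.1, "z": 0.3, "ax": 0.8, "ay": 2.6, "az": -0.6, "gripper": -1}]'

```text
clock: 8.25
position: [617.0, -9.5, 167.1]
ee_rot: [0.946, -0.085, 0.254, -0.184]
contact_force: [0.9, 0.5, 0.5]
gripper_width: 85.5
grasp_force: 0.0
```

>>> send_rows --targets '[{"x": -0.1, "y": 0.1, "z": 0.4, "ax": 0.8, "ay": 2.6, "az": -0.6, "gripper": -1}, {"x": -0.2, "y": 0.1, "z": 0.4, "ax": 0.8, "ay": 2.6, "az": -0.6, "gripper": -1}, {"x": -0.1, "y": 0.1, "z": 0.4, "ax": 0.8, "ay": 2.6, "az": -0.6, "gripper": -1}, {"x": -0.1, "y": 0, "z": 0.3, "ax": 0.8, "ay": 2.6, "az": -0.6, "gripper": -1}, {"x": 0, "y": 0, "z": 0, "ax": 0, "ay": 0, "az": 0, "gripper": -1}]'

```text
clock: 8.67
position: [620.4, -7.3, 150.7]
ee_rot: [0.915, -0.077, 0.343, -0.196]
contact_force: [-0.4, -0.8, 0.7]
gripper_width: 85.2
grasp_force: 0.0
```

```bash
python3 plan.py '[[681.5,23.5,81,25,46,214,-1,20]]'; python3 -c "
from h import *
p,W,_,_=cloud('side'); cv2.imwrite('pics/side2.png',cv2.resize(p[90:220,170:320,::-1],None,fx=4,fy=4,interpolation=2))"
```

```text
at [620.4  -7.3 150.7] w 85.2 F [-0.4 -0.8  0.7] t 8.67
wp 5 step 0.037 margin 0.18 bad 0 [-0.    0.46 -0.22 -1.15 -0.34  2.42]
[{"x": -0.08, "y": 0.01, "z": 1.95, "ax": -0.1, "ay": -0.1, "az": -0.1, "gripper": -1}, {"x": -0.08, "y": 0, "z": 1.95, "ax": -0.1, "ay": -0.1, "az": -0.1, "gripper": -1}, {"x": -0.07, "y": 0, "z": 1.96, "ax": -0.1, "ay": -0.1, "az": -0.1, "gripper": -1}, {"x": -0.07, "y": -0.01, "z": 1.95, "ax": -0.1, "ay": -0.1, "az": -0.1, "gripper": -1}, {"x": -0.07, "y": 0, "z": 1.95, "ax": -0.1, "ay": -0.1, "az": -0.1, "gripper": -1}]
```

View pics/side2.png

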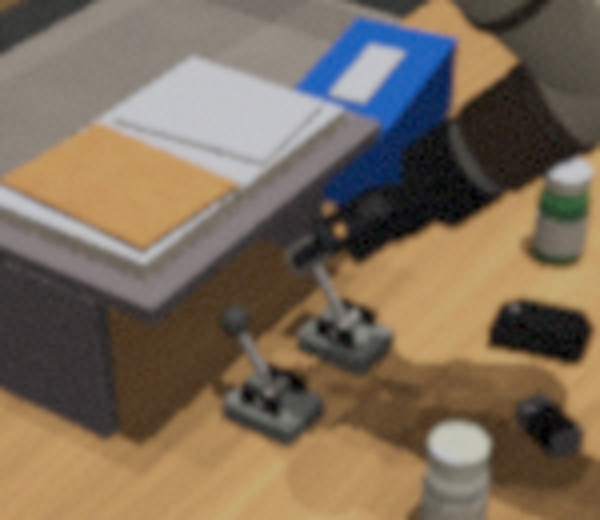

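Side view: the gripper hovers over the isolators, with the ball knob at (235,320) and the T-bar to the right of it at about (320,255). By the numbers, the finger clears the T-bar by about 40 mm.

>>> send_rows --targets '[{"x": -0.1, "y": 0, "z": 1.95, "ax": -0.1, "ay": -0.1, "az": -0.1, "gripper": -1}, {"x": -0.1, "y": 0, "z": 1.95, "ax": -0.1, "ay": -0.1, "az": -0.1, "gripper": -1}, {"x": 0, "y": 0, "z": 1.95, "ax": 0, "ay": 0, "az": 0, "gripper": -1}, {"x": -0.1, "y": 0, "z": 1.95, "ax": 0, "ay": 0, "az": 0, "gripper": -1}, {"x": -0.1, "y": 0, "z": 1.95, "ax": 0, "ay": 0, "az": 0, "gripper": -1}]'

```text
clock: 9.13
position: [683.3, 23.4, 82.0]
ee_rot: [0.917, -0.073, 0.342, -0.193]
contact_force: [0.2, -0.6, 0.2]
gripper_width: 85.7
grasp_force: 0.0
```

>>> send_rows --targets '[{"x": 0, "y": 0, "z": 0, "ax": 0, "ay": 0, "az": 0, "gripper": 0}, {"x": 0, "y": 0, "z": 0, "ax": 0, "ay": 0, "az": 0, "gripper": 0.5}, {"x": 0, "y": 0, "z": 0, "ax": 0, "ay": 0, "az": 0, "gripper": 1}, {"x": 0, "y": 0, "z": 0, "ax": 0, "ay": 0, "az": 0, "gripper": 1}, {"x": 0, "y": 0, "z": 0, "ax": 0, "ay": 0, "az": 0, "gripper": 1}]'

```text
clock: 9.55
position: [681.9, 22.5, 83.0]
ee_rot: [0.917, -0.074, 0.342, -0.193]
contact_force: [-4.6, 9.2, 13.4]
gripper_width: 25.6
grasp_force: 8.9
```

>>> send_rows --targets '[{"x": 0, "y": 0, "z": 0, "ax": 0, "ay": 0, "az": 0, "gripper": 1}, {"x": 0, "y": 0, "z": 0, "ax": 0, "ay": 0, "az": 0, "gripper": 1}, {"x": 0, "y": 0, "z": 0, "ax": 0, "ay": 0, "az": 0, "gripper": 1}, {"x": 0, "y": 0, "z": 0, "ax": 0, "ay": 0, "az": 0, "gripper": 1}]'

```text
clock: 9.88
position: [681.7, 23.0, 83.6]
ee_rot: [0.917, -0.074, 0.342, -0.194]
contact_force: [-3.4, 1.3, 4.8]
gripper_width: 22.5
grasp_force: 58.5
```

Run:
```python
from plan import *
s=arm.read_state(); p=s["position"]
print(p,Q.from_quat(s["ee_rot"]).as_matrix())
w=[]
for i in range(1,7):
    q=1.2-1.2*i/6-(.03 if i==6 else 0); b=lambda q:np.array([70*np.sin(q-.6),0,70*np.cos(q-.6)])
    w.append([*(p+b(q)-b(1.2)),25,46,214,1,20])
plan(w)
```

```text
[681.6726646   22.9682609   83.57914377] [[ 0.75550645 -0.00268782  0.6551357 ]
 [-0.26810625 -0.91369011  0.30543316]
 [ 0.59777006 -0.4064027  -0.6910194 ]]
at [681.7  23.   83.6] w 22.5 F [-3.4  1.3  4.8] t 9.88
wp 1 step 0.026 margin 0.18 bad 0 [-0.    0.43 -0.24 -1.15 -0.34  2.42]
wp 1 step 0.026 margin 0.18 bad 0 [-0.01  0.41 -0.27 -1.16 -0.34  2.43]
wp 1 step 0.027 margin 0.18 bad 0 [-0.01  0.39 -0.29 -1.18 -0.34  2.46]
wp 1 step 0.043 margin 0.19 bad 0 [-0.02  0.38 -0.32 -1.21 -0.35  2.5 ]
wp 1 step 0.06 margin 0.19 bad 0 [-0.04  0.37 -0.34 -1.26 -0.35  2.56]
wp 1 step 0.089 margin 0.21 bad 0 [-0.07  0.37 -0.37 -1.32 -0.37  2.65]
[{"x": -0.53, "y": -0.27, "z": -1.27, "ax": -0.2, "ay": -0.2, "az": -0.2, "gripper": 1}, {"x": -0.76, "y": -0.16, "z": -1.15, "ax": 0, "ay": 0, "az": 0, "gripper": 1}, {"x": -0.97, "y": -0.05, "z": -1.01, "ax": 0, "ay": 0, "az": 0, "gripper": 1}, {"x": -1.14, "y": 0.05, "z": -0.81, "ax": 0, "ay": 0, "az": 0, "gripper": 1}, {"x": -1.26, "y": 0.17, "z": -0.58, "ax": 0, "ay": 0, "az": 0, "gripper": 1}]
[{"x": -1.53, "y": 0.32, "z": -0.37, "ax": 0, "ay": 0, "az": 0, "gripper": 1}]
```

>>> send_rows --targets '[{"x": -0.53, "y": -0.27, "z": -1.27, "ax": 0, "ay": 0, "az": 0, "gripper": 1}, {"x": -0.76, "y": -0.16, "z": -1.15, "ax": 0, "ay": 0, "az": 0, "gripper": 1}, {"x": -0.97, "y": -0.05, "z": -1.0, "ax": 0, "ay": 0, "az": 0, "gripper": 1}, {"x": -1.14, "y": 0.05, "z": -0.8, "ax": 0, "ay": 0, "az": 0, "gripper": 1}, {"x": -1.26, "y": 0.17, "z": -0.58, "ax": 0, "ay": 0, "az": 0, "gripper": 1}]'

```text
clock: 10.3
position: [613.2, 22.9, 87.4]
ee_rot: [0.917, -0.074, 0.34, -0.193]
contact_force: [0.1, -0.6, 0.6]
gripper_width: -0.1
grasp_force: 0.0
```

>>> send_rows --targets '[{"x": -1.5, "y": 0.3, "z": -0.35, "ax": 0, "ay": 0, "az": 0, "gripper": 1}, {"x": 0, "y": 0, "z": 0, "ax": 0, "ay": 0, "az": 0, "gripper": 1}, {"x": 0, "y": 0, "z": 0, "ax": 0, "ay": 0, "az": 0, "gripper": 1}]'

```text
clock: 10.55
position: [601.6, 21.7, 80.7]
ee_rot: [0.917, -0.075, 0.341, -0.192]
contact_force: [0.3, -0.3, 0.4]
gripper_width: 0.2
grasp_force: 0.0
```

```bash
python3 -c "
from h import *
a=[]
for n in('top','side'):
  p,W,_,_=cloud(n); p=p[120:190,240:330] if n=='top' else p[120:210,200:300]
  a.append(cv2.resize(p[:,:,::-1],(400,350),interpolation=2))
  X=W[near(W,(596,20),25,60,115)]; print(n,len(X),np.nanmedian(X,0) if len(X) else 0)
cv2.imwrite('pics/c3.png',np.hstack(a))"
```

```text
top 34 [593.03612464  15.91793973 100.8473981 ]
side 61 [587.62337039  25.75173792  96.24954295]
```

View pics/c3.png

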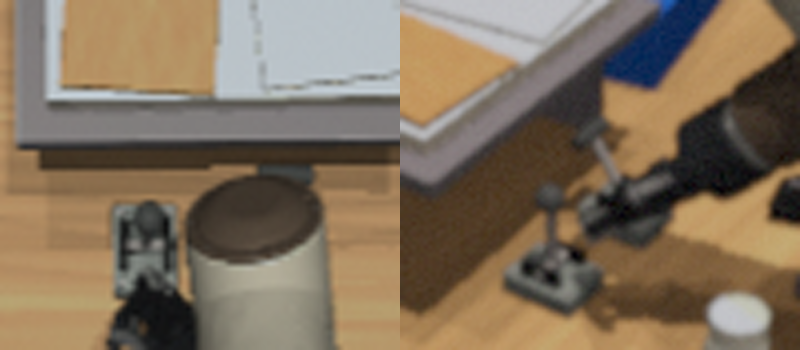

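Both views show the ball standing near upright, at (150,215) top and (548,195) side, resting on the shut fingers. Backing the fingers off towards the robot should let it drop to off.

>>> send_rows --targets '[{"x": -1.5, "y": 0, "z": -1.3, "ax": 0, "ay": 0, "az": 0, "gripper": 1}, {"x": -1.5, "y": 0, "z": -1.3, "ax": 0, "ay": 0, "az": 0, "gripper": 1}, {"x": -1.5, "y": 0, "z": -1.3, "ax": 0, "ay": 0, "az": 0, "gripper": 1}, {"x": -1.5, "y": 0, "z": -1.3, "ax": 0, "ay": 0, "az": 0, "gripper": 1}, {"x": 0, "y": 0, "z": 0, "ax": 0, "ay": 0, "az": 0, "gripper": 1}]'

```text
clock: 11.07
position: [519.7, 22.8, 80.3]
ee_rot: [0.917, -0.075, 0.34, -0.193]
contact_force: [0.1, -0.3, 0.3]
gripper_width: 0.0
grasp_force: 0.0
```

```bash
python3 -c "
from h import *
for n in('top','side'):
  p,W,_,_=cloud(n)
  for x in (580,595,610,625,640,655,675):
    X=W[near(W,(x,20),9,60,115)]; print(n,x,len(X),np.round(np.nanmean(X,0)) if len(X) else 0)
" ; python3 plan.py '[[500,-20,200,155,0,0,-1,40]]'
```

```text
top 580 0 0
top 595 0 0
top 610 0 0
top 625 7 [630.  20. 101.]
top 640 21 [638.  20. 106.]
top 655 4 [650.  18. 107.]
top 675 0 0
side 580 0 0
side 595 0 0
side 610 0 0
side 625 12 [630.  21. 100.]
side 640 36 [638.  23.  90.]
side 655 2 [650.  22. 107.]
side 675 0 0
at [523.1  22.5  81.2] w 0.1 F [0.7 0.6 0. ] t 11.17
wp 31 step 0.182 margin 0.01 bad 0 [ 0.29  0.2  -0.34  0.   -1.03  0.84]
[{"x": 0.2, "y": 0, "z": -0.4, "ax": -1, "ay": -1.1, "az": 0.5, "gripper": -1}, {"x": 0.2, "y": -0.1, "z": -0.3, "ax": -1, "ay": -1.1, "az": 0.5, "gripper": -1}, {"x": 0.2, "y": 0, "z": -0.4, "ax": -1, "ay": -1.1, "az": 0.5, "gripper": -1}, {"x": 0.2, "y": 0, "z": -0.3, "ax": -1, "ay": -1.1, "az": 0.5, "gripper": -1}, {"x": 0.2, "y": 0, "z": -0.4, "ax": -1, "ay": -1.1, "az": 0.5, "gripper": -1}]
[{"x": 0.2, "y": 0, "z": -0.4, "ax": -1, "ay": -1.1, "az": 0.5, "gripper": -1}, {"x": 0.1, "y": 0, "z": -0.4, "ax": -1, "ay": -1.1, "az": 0.5, "gripper": -1}, {"x": 0.2, "y": 0, "z": -0.4, "ax": -1, "ay": -1.1, "az": 0.5, "gripper": -1}, {"x": 0.1, "y": 0, "z": -0.3, "ax": -1, "ay": -1.1, "az": 0.5, "gripp
[... 1074 characters left out ...]
: -0.4, "ax": -1, "ay": -1.1, "az": 0.5, "gripper": -1}, {"x": 0, "y": 0.1, "z": -0.4, "ax": -1, "ay": -1.1, "az": 0.5, "gripper": -1}, {"x": 0.1, "y": 0.1, "z": -0.4, "ax": -1, "ay": -1.1, "az": 0.5, "gripper": -1}]
[{"x": 0, "y": 0.1, "z": -0.4, "ax": -1, "ay": -1.1, "az": 0.5, "gripper": -1}, {"x": 0, "y": 0.1, "z": -0.4, "ax": -1, "ay": -1.1, "az": 0.5, "gripper": -1}, {"x": 0.1, "y": 0.1, "z": -0.4, "ax": -1, "ay": -1.1, "az": 0.5, "gripper": -1}, {"x": 0, "y": 0.2, "z": -0.4, "ax": -1, "ay": -1.1, "az": 0.5, "gripper": -1}, {"x": 0, "y": 0.1, "z": -0.4, "ax": -1, "ay": -1.1, "az": 0.5, "gripper": -1}]
[{"x": -0.02, "y": 0.16, "z": -0.34, "ax": -1, "ay": -1.1, "az": 0.5, "gripper": -1}]
```

The ball is at about x=640, near its upright balance point, so I'll re-grip it deeper between the pads.

```bash
python3 plan.py '[[600,3,142,25,46,214,-1,40],[652.5,26,86,25,46,214,-1,40]]'
```

```text
at [523.1  22.5  81.2] w 0.1 F [0.7 0.6 0. ] t 11.17
wp 5 step 0.137 margin 0.21 bad 0 [-0.01  0.26 -0.36 -1.02 -0.37  2.29]
wp 2 step 0.1 margin 0.18 bad 0 [-0.01  0.42 -0.27 -1.2  -0.34  2.48]
[{"x": 2, "y": -0.1, "z": 0, "ax": 0, "ay": -0.1, "az": 0, "gripper": -1}, {"x": 2, "y": -0.2, "z": 0.1, "ax": 0, "ay": -0.1, "az": 0, "gripper": -1}, {"x": 2, "y": -0.1, "z": 0, "ax": 0, "ay": -0.1, "az": 0, "gripper": -1}, {"x": 2, "y": -0.2, "z": 0.1, "ax": 0, "ay": -0.1, "az": 0, "gripper": -1}, {"x": 1.97, "y": -0.11, "z": 0.01, "ax": 0, "ay": -0.1, "az": 0, "gripper": -1}]
[{"x": 0, "y": 0.1, "z": 4, "ax": 0, "ay": 0.1, "az": -0.1, "gripper": -1}, {"x": 0.06, "y": 0.03, "z": 4.01, "ax": 0, "ay": 0.1, "az": -0.1, "gripper": -1}]
```

>>> send_rows --targets '[{"x": 2, "y": -0.1, "z": 0, "ax": 0, "ay": 0, "az": 0, "gripper": -1}, {"x": 2, "y": -0.2, "z": 0.1, "ax": 0, "ay": 0, "az": 0, "gripper": -1}, {"x": 2, "y": -0.1, "z": 0, "ax": 0, "ay": 0, "az": 0, "gripper": -1}, {"x": 2, "y": -0.2, "z": 0.1, "ax": 0, "ay": 0, "az": 0, "gripper": -1}, {"x": 2, "y": -0.1, "z": 0, "ax": 0, "ay": 0, "az": 0, "gripper": -1}]'

```text
clock: 11.58
position: [601.9, 3.6, 143.3]
ee_rot: [0.917, -0.074, 0.342, -0.193]
contact_force: [-0.0, -0.1, -0.9]
gripper_width: 61.0
grasp_force: 0.0
```

>>> send_rows --targets '[{"x": 0, "y": 0, "z": 0, "ax": 0, "ay": 0, "az": 0, "gripper": -1}, {"x": 0, "y": 0.1, "z": 2.7, "ax": 0, "ay": 0, "az": 0, "gripper": -1}, {"x": 0, "y": 0, "z": 2.7, "ax": 0, "ay": 0, "az": 0, "gripper": -1}, {"x": 0, "y": 0, "z": 2.6, "ax": 0, "ay": 0, "az": 0, "gripper": -1}, {"x": 0, "y": 0, "z": 0, "ax": 0, "ay": 0, "az": 0, "gripper": -1}]'

```text
clock: 12.0
position: [652.8, 27.6, 81.2]
ee_rot: [0.918, -0.075, 0.339, -0.193]
contact_force: [0.4, -0.9, 0.0]
gripper_width: 85.3
grasp_force: 0.0
```

>>> send_rows --targets '[{"x": 0, "y": 0, "z": 0, "ax": 0, "ay": 0, "az": 0, "gripper": 0}, {"x": 0, "y": 0, "z": 0, "ax": 0, "ay": 0, "az": 0, "gripper": 0.5}, {"x": 0, "y": 0, "z": 0, "ax": 0, "ay": 0, "az": 0, "gripper": 1}, {"x": 0, "y": 0, "z": 0, "ax": 0, "ay": 0, "az": 0, "gripper": 1}, {"x": 0, "y": 0, "z": 0, "ax": 0, "ay": 0, "az": 0, "gripper": 1}]'

```text
clock: 12.42
position: [651.5, 26.0, 86.8]
ee_rot: [0.917, -0.074, 0.342, -0.192]
contact_force: [-0.1, -4.3, -1.3]
gripper_width: 25.8
grasp_force: 4.3
```

Run:
```python
from plan import *
s=arm.read_state(); p=s["position"]; print(p,s["grasp_force"],s["gripper_width"])
w=[]
for i in range(1,5):
    q=.65-.65*i/4-(.03 if i==4 else 0); b=lambda q:np.array([70*np.sin(q-.6),0,70*np.cos(q-.6)])
    w.append([*(p+b(q)-b(.65)),25,46,214,1,20])
plan(w)
```

```text
[651.47980757  25.99887215  86.7752072 ] 4.319984768517315 25.8256963992688
at [651.5  26.   86.8] w 25.8 F [-0.1 -4.3 -1.3] t 12.42
wp 1 step 0.021 margin 0.18 bad 0 [-0.02  0.4  -0.3  -1.22 -0.34  2.51]
wp 1 step 0.043 margin 0.19 bad 0 [-0.03  0.4  -0.32 -1.26 -0.35  2.55]
wp 1 step 0.055 margin 0.2 bad 0 [-0.05  0.39 -0.34 -1.3  -0.36  2.61]
wp 1 step 0.078 margin 0.21 bad 0 [-0.07  0.39 -0.36 -1.35 -0.37  2.69]
[{"x": -0.88, "y": 0.02, "z": -0.72, "ax": 0, "ay": -0.3, "az": -0.2, "gripper": 1}, {"x": -0.97, "y": 0.09, "z": -0.57, "ax": 0, "ay": 0, "az": 0, "gripper": 1}, {"x": -1.05, "y": 0.16, "z": -0.42, "ax": 0, "ay": 0, "az": 0, "gripper": 1}, {"x": -1.29, "y": 0.28, "z": -0.28, "ax": 0, "ay": 0, "az": 0, "gripper": 1}]
```

>>> send_rows --targets '[{"x": 0, "y": 0, "z": 0, "ax": 0, "ay": 0, "az": 0, "gripper": 1}, {"x": -0.9, "y": 0, "z": -0.7, "ax": 0, "ay": 0, "az": 0, "gripper": 1}, {"x": -1, "y": 0.1, "z": -0.55, "ax": 0, "ay": 0, "az": 0, "gripper": 1}, {"x": -1.05, "y": 0.15, "z": -0.4, "ax": 0, "ay": 0, "az": 0, "gripper": 1}, {"x": -1.2, "y": 0.25, "z": -0.25, "ax": 0, "ay": 0, "az": 0, "gripper": 1}]'

```text
clock: 12.83
position: [610.1, 26.7, 74.6]
ee_rot: [0.916, -0.074, 0.344, -0.192]
contact_force: [6.5, 2.6, -7.1]
gripper_width: 22.3
grasp_force: 59.0
```

>>> send_rows --targets '[{"x": 0, "y": 0, "z": 0, "ax": 0, "ay": 0, "az": 0, "gripper": 1}, {"x": 0, "y": 0, "z": 0, "ax": 0, "ay": 0, "az": 0, "gripper": 1}]'

```text
clock: 13.0
position: [605.5, 27.8, 70.7]
ee_rot: [0.917, -0.076, 0.339, -0.194]
contact_force: [-4.3, 1.5, -2.6]
gripper_width: 21.6
grasp_force: 61.4
```

>>> send_rows --targets '[{"x": 0, "y": 0, "z": 0, "ax": 0, "ay": 0, "az": 0, "gripper": -1}, {"x": 0, "y": 0, "z": 0, "ax": 0, "ay": 0, "az": 0, "gripper": -1}, {"x": 0, "y": 0, "z": 0, "ax": 0, "ay": 0, "az": 0, "gripper": -1}, {"x": 0, "y": 0, "z": 0, "ax": 0, "ay": 0, "az": 0, "gripper": -1}, {"x": 0, "y": 0, "z": 0, "ax": 0, "ay": 0, "az": 0, "gripper": -1}]'

```text
clock: 13.42
position: [608.4, 27.0, 72.6]
ee_rot: [0.917, -0.074, 0.342, -0.193]
contact_force: [0.3, 0.6, -0.5]
gripper_width: 80.2
grasp_force: 0.0
```

>>> send_rows --targets '[{"x": 0, "y": 0, "z": -2, "ax": 0, "ay": 0, "az": 0, "gripper": -1}, {"x": 0, "y": 0, "z": -3, "ax": 0, "ay": 0, "az": 0, "gripper": -1}, {"x": 0, "y": 0, "z": -3, "ax": 0, "ay": 0, "az": 0, "gripper": -1}, {"x": 0, "y": 0, "z": -3, "ax": 0, "ay": 0, "az": 0, "gripper": -1}, {"x": 0, "y": 0, "z": 0, "ax": 0, "ay": 0, "az": 0, "gripper": -1}]'

```text
clock: 13.83
position: [534.6, -7.0, 152.5]
ee_rot: [0.916, -0.073, 0.344, -0.192]
contact_force: [0.3, 0.2, -0.2]
gripper_width: 85.1
grasp_force: 0.0
```

```bash
python3 -c "
from h import *
for n in('top','side'):
  p,W,_,_=cloud(n)
  for x in (580,595,610,625,640,655,675):
    X=W[near(W,(x,20),9,60,115)]; print(n,x,len(X),np.round(np.nanmean(X,0)) if len(X) else 0)
" ; python3 plan.py '[[500,-60,200,155,0,0,-1,40]]'|grep -v '{'
```

```text
top 580 3 [587.  19.  91.]
top 595 22 [594.  20.  96.]
top 610 8 [607.  19.  95.]
top 625 2 [620.  16.  62.]
top 640 0 0
top 655 0 0
top 675 0 0
side 580 7 [587.  19.  90.]
side 595 30 [593.  21.  93.]
side 610 17 [609.  23.  78.]
side 625 2 [619.  22.  62.]
side 640 0 0
side 655 0 0
side 675 0 0
at [536.   -6.1 149.8] w 85.5 F [-0.   0.6 -1.1] t 13.93
wp 24 step 0.158 margin 0.15 bad 0 [ 0.21  0.2  -0.35  0.02 -1.01  0.92]
```

The knob is at x≈597, which is fully off. Next is pack 1.

```bash
python3 plan.py '[[500,-50,185,70,15,265,-1,40],[430,-96,100,155,0,0,-1,40],[430,-96,10,155,0,0,-1,30]]'
```

```text
at [536.   -6.1 149.8] w 85.5 F [-0.   0.6 -1.1] t 13.93
wp 16 step 0.154 margin 0.23 bad 0 [ 0.06  0.21 -0.28 -0.3  -1.    1.41]
wp 4 step 0.127 margin 0.46 bad 0 [ 0.15  0.23 -0.61  0.01 -0.73  0.98]
wp 3 step 0.086 margin 0.31 bad 0 [ 0.15  0.39 -0.7  -0.   -0.47  0.98]
[{"x": 0, "y": 0.2, "z": -0.4, "ax": -0.8, "ay": -2.2, "az": 0.6, "gripper": -1}, {"x": 0.1, "y": 0.1, "z": -0.4, "ax": -0.8, "ay": -2.2, "az": 0.6, "gripper": -1}, {"x": 0, "y": 0.2, "z": -0.3, "ax": -0.8, "ay": -2.2, "az": 0.6, "gripper": -1}, {"x": 0, "y": 0.2, "z": -0.4, "ax": -0.8, "ay": -2.2, "az": 0.6, "gripper": -1}, {"x": 0, "y": 0.2, "z": -0.4, "ax": -0.8, "ay": -2.2, "az": 0.6, "gripper": -1}]
[{"x": -0.1, "y": 0.2, "z": -0.4, "ax": -0.8, "ay": -2.2, "az": 0.6, "gripper": -1}, {"x": 0, "y": 0.2, "z": -0.3, "ax": -0.8, "ay": -2.2, "az": 0.6, "gripper": -1}, {"x": -0.1, "y": 0.2, "z": -0.4, "ax": -0.8, "ay": -2.2, "az": 0.6, "gripper": -1}, {"x": 0, "y": 0.2, "z": -0.4, "ax": -0.8, "ay": -2.2, "az": 0.6, "gripper": -1}, {"x": -0.1, "y": 0.2, "z": -0.3, "ax": -0.8, "ay": -2.2, "az": 0.6, "gripper": -1}]
[{"
[... 353 characters left out ...]
2, "z": -0.3, "ax": -0.8, "ay": -2.2, "az": 0.6, "gripper": -1}]
[{"x": -0.17, "y": 0.26, "z": -0.28, "ax": -0.8, "ay": -2.2, "az": 0.6, "gripper": -1}, {"x": -1.4, "y": 2.1, "z": 1.6, "ax": -3.9, "ay": 0.2, "az": 2.6, "gripper": -1}, {"x": -1.4, "y": 2, "z": 1.8, "ax": -3.9, "ay": 0.2, "az": 2.6, "gripper": -1}, {"x": -1.2, "y": 1.9, "z": 1.9, "ax": -3.9, "ay": 0.2, "az": 2.6, "gripper": -1}, {"x": -1.22, "y": 1.87, "z": 1.96, "ax": -3.9, "ay": 0.2, "az": 2.6, "gripper": -1}]
[{"x": 0, "y": 0, "z": 3, "ax": 0.1, "ay": 0, "az": 0, "gripper": -1}, {"x": 0, "y": 0, "z": 3, "ax": 0.1, "ay": 0, "az": 0, "gripper": -1}, {"x": -0.03, "y": -0.01, "z": 3, "ax": 0.1, "ay": 0, "az": 0, "gripper": -1}]
```

>>> send_rows --targets '[{"x": 0, "y": 0.2, "z": -0.4, "ax": -0.8, "ay": -2.2, "az": 0.6, "gripper": -1}, {"x": 0, "y": 0.2, "z": -0.4, "ax": -0.8, "ay": -2.2, "az": 0.6, "gripper": -1}, {"x": 0, "y": 0.2, "z": -0.4, "ax": -0.8, "ay": -2.2, "az": 0.6, "gripper": -1}, {"x": 0, "y": 0.2, "z": -0.4, "ax": -0.8, "ay": -2.2, "az": 0.6, "gripper": -1}, {"x": 0, "y": 0.2, "z": -0.4, "ax": -0.8, "ay": -2.2, "az": 0.6, "gripper": -1}]'

```text
clock: 14.35
position: [523.7, -20.8, 157.9]
ee_rot: [0.95, -0.092, 0.242, -0.176]
contact_force: [0.2, 0.7, -0.7]
gripper_width: 85.5
grasp_force: 0.0
```

>>> send_rows --targets '[{"x": 0, "y": 0.2, "z": -0.4, "ax": -0.8, "ay": -2.2, "az": 0.6, "gripper": -1}, {"x": 0, "y": 0.2, "z": -0.4, "ax": -0.8, "ay": -2.2, "az": 0.6, "gripper": -1}, {"x": -0.1, "y": 0.2, "z": -0.4, "ax": -0.8, "ay": -2.2, "az": 0.6, "gripper": -1}, {"x": 0, "y": 0.2, "z": -0.4, "ax": -0.8, "ay": -2.2, "az": 0.6, "gripper": -1}, {"x": -0.1, "y": 0.2, "z": -0.3, "ax": -0.8, "ay": -2.2, "az": 0.6, "gripper": -1}]'

```text
clock: 14.77
position: [512.8, -35.1, 170.1]
ee_rot: [0.971, -0.108, 0.142, -0.157]
contact_force: [0.1, -0.9, -0.4]
gripper_width: 85.4
grasp_force: 0.0
```

>>> send_rows --targets '[{"x": -0.1, "y": 0.2, "z": -0.4, "ax": -0.8, "ay": -2.2, "az": 0.6, "gripper": -1}, {"x": -0.1, "y": 0.2, "z": -0.3, "ax": -0.8, "ay": -2.2, "az": 0.6, "gripper": -1}, {"x": -0.1, "y": 0.2, "z": -0.3, "ax": -0.8, "ay": -2.2, "az": 0.6, "gripper": -1}, {"x": -0.1, "y": 0.3, "z": -0.4, "ax": -0.8, "ay": -2.2, "az": 0.6, "gripper": -1}, {"x": -0.1, "y": 0.2, "z": -0.3, "ax": -0.8, "ay": -2.2, "az": 0.6, "gripper": -1}]'

```text
clock: 15.18
position: [501.9, -48.6, 181.5]
ee_rot: [0.982, -0.122, 0.04, -0.136]
contact_force: [0.1, -0.4, 0.5]
gripper_width: 85.2
grasp_force: 0.0
```

>>> send_rows --targets '[{"x": -0.2, "y": 0.3, "z": -0.3, "ax": -0.8, "ay": -2.2, "az": 0.6, "gripper": -1}, {"x": -1.4, "y": 2.1, "z": 1.6, "ax": -3.9, "ay": 0.2, "az": 2.6, "gripper": -1}, {"x": -1.4, "y": 2, "z": 1.8, "ax": -3.9, "ay": 0.2, "az": 2.6, "gripper": -1}, {"x": -1.2, "y": 1.9, "z": 1.9, "ax": -3.9, "ay": 0.2, "az": 2.6, "gripper": -1}, {"x": -1.2, "y": 1.9, "z": 2, "ax": -3.9, "ay": 0.2, "az": 2.6, "gripper": -1}]'

```text
clock: 15.6
position: [428.3, -98.3, 97.8]
ee_rot: [0.976, -0.217, -0.001, 0.003]
contact_force: [-0.2, -0.6, -0.6]
gripper_width: 85.3
grasp_force: 0.0
```

```bash
python3 plan.py '[[430,-96,60,155,0,0,-1,25],[430,-96,10,155,0,0,-1,20]]'
```

```text
at [428.3 -98.3  97.8] w 85.3 F [-0.2 -0.6 -0.6] t 15.6
wp 2 step 0.054 margin 0.42 bad 0 [ 0.15  0.3  -0.65 -0.   -0.62  0.98]
wp 3 step 0.048 margin 0.32 bad 0 [ 0.15  0.39 -0.7  -0.   -0.48  0.98]
[{"x": 0, "y": -0.2, "z": 1.9, "ax": 0.2, "ay": 0, "az": 0, "gripper": -1}, {"x": 0.06, "y": -0.1, "z": 1.88, "ax": 0.2, "ay": 0, "az": 0, "gripper": -1}, {"x": 0, "y": 0, "z": 1.67, "ax": 0, "ay": 0, "az": 0, "gripper": -1}, {"x": 0, "y": 0, "z": 1.66, "ax": 0, "ay": 0, "az": 0, "gripper": -1}, {"x": 0.01, "y": 0.01, "z": 1.67, "ax": 0, "ay": 0, "az": 0, "gripper": -1}]
```

>>> send_rows --targets '[{"x": 0, "y": -0.2, "z": 1.9, "ax": 0.2, "ay": 0, "az": 0, "gripper": -1}, {"x": 0.05, "y": -0.1, "z": 1.9, "ax": 0.2, "ay": 0, "az": 0, "gripper": -1}, {"x": 0, "y": 0, "z": 1.7, "ax": 0, "ay": 0, "az": 0, "gripper": -1}, {"x": 0, "y": 0, "z": 1.7, "ax": 0, "ay": 0, "az": 0, "gripper": -1}, {"x": 0, "y": 0, "z": 1.7, "ax": 0, "ay": 0, "az": 0, "gripper": -1}]'

```text
clock: 16.02
position: [430.2, -95.4, 8.4]
ee_rot: [0.976, -0.216, -0.001, -0.001]
contact_force: [-0.2, -0.8, 0.3]
gripper_width: 85.4
grasp_force: 0.0
```

>>> send_rows --targets '[{"x": 0, "y": 0, "z": 0, "ax": 0, "ay": 0, "az": 0, "gripper": 0}, {"x": 0, "y": 0, "z": 0, "ax": 0, "ay": 0, "az": 0, "gripper": 0.2}, {"x": 0, "y": 0, "z": 0, "ax": 0, "ay": 0, "az": 0, "gripper": 0.4}, {"x": 0, "y": 0, "z": 0, "ax": 0, "ay": 0, "az": 0, "gripper": 1}, {"x": 0, "y": 0, "z": 0, "ax": 0, "ay": 0, "az": 0, "gripper": 1}]'

```text
clock: 16.43
position: [431.0, -95.6, 11.6]
ee_rot: [0.976, -0.216, 0.001, -0.002]
contact_force: [-2.0, -0.2, 1.7]
gripper_width: 28.3
grasp_force: 59.3
```

>>> send_rows --targets '[{"x": 0, "y": 0, "z": 0, "ax": 0, "ay": 0, "az": 0, "gripper": 1}, {"x": 0, "y": 0, "z": 0, "ax": 0, "ay": 0, "az": 0, "gripper": 1}, {"x": 0, "y": 0, "z": 0, "ax": 0, "ay": 0, "az": 0, "gripper": 1}]'

```text
clock: 16.68
position: [431.0, -95.6, 11.6]
ee_rot: [0.976, -0.216, 0.001, -0.002]
contact_force: [-0.8, 0.8, 5.7]
gripper_width: 28.2
grasp_force: 60.1
```

```bash
python3 plan.py '[[430,-96,150,155,0,0,1,35],[430,110,160,165,0,0,1,40],[453,366,110,164.6,0,0,1,40]]'
```

```text
at [431.  -95.6  11.6] w 28.2 F [-0.8  0.8  5.7] t 16.68
wp 4 step 0.1 margin 0.4 bad 0 [ 0.15  0.15 -0.54  0.   -0.87  0.98]
wp 6 step 0.084 margin 0.51 bad 0 [ 0.62  0.15 -0.52  0.   -0.9   0.69]
wp 7 step 0.065 margin 0.57 bad 0 [ 0.96  0.43 -0.26  0.   -0.89  0.34]
[{"x": 0, "y": 0, "z": -3.5, "ax": -0.1, "ay": 0, "az": 0, "gripper": 1}, {"x": 0, "y": 0, "z": -3.4, "ax": -0.1, "ay": 0, "az": 0, "gripper": 1}, {"x": 0, "y": 0, "z": -3.5, "ax": -0.1, "ay": 0, "az": 0, "gripper": 1}, {"x": -0.05, "y": 0.06, "z": -3.44, "ax": -0.1, "ay": 0, "az": 0, "gripper": 1}, {"x": -1.4, "y": -3.1, "z": -0.2, "ax": 0, "ay": 0, "az": -1.7, "gripper": 1}]
[{"x": -1.4, "y": -3.2, "z": -0.2, "ax": 0, "ay": 0, "az": -1.7, "gripper": 1}, {"x": -1.3, "y": -3.2, "z": -0.1, "ax": 0, "ay": 0, "az": -1.7, "gripper": 1}, {"x": -1.1, "y": -3.2, "z": -0.2, "ax": 0, "ay": 0, "az": -1.7, "gripper": 1}, {"x": -1.1, "y": -3.3, "z": -0.2, "ax": 0, "ay": 0, "az": -1.7, "gripper": 1}, {"x": -0.97, "y": -3.24, "z": -0.17, "ax": 0, "ay": 0, "az": -1.7, "gripper": 1}]
[{"x": -0.6, "y": -3.6, "z": 0.7, "ax": 0, "ay": 0, "az": 0.1, "gripper": 1}, {"x": -0.6, "y": -3.6, "z": 0.7, "ax": 0, "ay": 0, "az": 0.1, "gripper": 1}, {"x": -0.7, "y": -3.7, "z": 0.7, "ax": 0, "ay": 0, "az": 0.1, "gripper": 1}, {"x": -0.6, "y": -3.6, "z": 0.7, "ax": 0, "ay": 0, "az": 0.1, "gripper": 1}, {"x": -0.6, "y": -3.6, "z": 0.7, "ax": 0, "ay": 0, "az": 0.1, "gripper": 1}]
[{"x": -0.7, "y": -3.6, "z": 0.7, "ax": 0, "ay": 0, "az": 0.1, "gripper": 1}, {"x": -0.62, "y": -3.64, "z": 0.71, "ax": 0, "ay": 0, "az": 0.1, "gripper": 1}]
```

>>> send_rows --targets '[{"x": 0, "y": 0, "z": -3.5, "ax": 0, "ay": 0, "az": 0, "gripper": 1}, {"x": 0, "y": 0, "z": -3.4, "ax": 0, "ay": 0, "az": 0, "gripper": 1}, {"x": 0, "y": 0, "z": -3.5, "ax": 0, "ay": 0, "az": 0, "gripper": 1}, {"x": 0, "y": 0, "z": -3.5, "ax": -0.1, "ay": 0, "az": 0, "gripper": 1}, {"x": -1.4, "y": -3.1, "z": -0.2, "ax": 0, "ay": 0, "az": -1.7, "gripper": 1}]'

```text
clock: 17.1
position: [434.0, -64.1, 157.8]
ee_rot: [0.979, -0.204, 0.006, -0.002]
contact_force: [1.4, 0.2, -1.0]
gripper_width: 28.3
grasp_force: 59.5
```

>>> send_rows --targets '[{"x": -1.4, "y": -3.2, "z": -0.2, "ax": 0, "ay": 0, "az": -1.7, "gripper": 1}, {"x": -1.3, "y": -3.2, "z": -0.1, "ax": 0, "ay": 0, "az": -1.7, "gripper": 1}, {"x": -1.1, "y": -3.2, "z": -0.2, "ax": 0, "ay": 0, "az": -1.7, "gripper": 1}, {"x": -1.1, "y": -3.3, "z": -0.2, "ax": 0, "ay": 0, "az": -1.7, "gripper": 1}, {"x": -1, "y": -3.2, "z": -0.2, "ax": 0, "ay": 0, "az": -1.7, "gripper": 1}]'

```text
clock: 17.52
position: [428.8, 111.0, 160.9]
ee_rot: [0.992, -0.128, -0.0, -0.001]
contact_force: [1.7, 0.3, -1.2]
gripper_width: 28.4
grasp_force: 59.4
```

>>> send_rows --targets '[{"x": -0.6, "y": -3.6, "z": 0.7, "ax": 0, "ay": 0, "az": 0, "gripper": 1}, {"x": -0.6, "y": -3.6, "z": 0.7, "ax": 0, "ay": 0, "az": 0, "gripper": 1}, {"x": -0.7, "y": -3.7, "z": 0.7, "ax": 0, "ay": 0, "az": 0, "gripper": 1}, {"x": -0.6, "y": -3.6, "z": 0.7, "ax": 0, "ay": 0, "az": 0, "gripper": 1}, {"x": -0.6, "y": -3.6, "z": 0.7, "ax": 0, "ay": 0, "az": 0, "gripper": 1}]'

```text
clock: 17.93
position: [445.0, 294.0, 125.5]
ee_rot: [0.992, -0.128, -0.0, -0.0]
contact_force: [0.0, -0.1, 0.1]
gripper_width: 28.4
grasp_force: 59.5
```

>>> send_rows --targets '[{"x": -0.7, "y": -3.6, "z": 0.7, "ax": 0, "ay": 0, "az": 0.1, "gripper": 1}, {"x": -0.6, "y": -3.6, "z": 0.7, "ax": 0, "ay": 0, "az": 0.1, "gripper": 1}, {"x": 0, "y": 0, "z": 0, "ax": 0, "ay": 0, "az": 0, "gripper": 1}, {"x": 0, "y": 0, "z": 0, "ax": 0, "ay": 0, "az": 0, "gripper": 1}]'

```text
clock: 18.27
position: [450.8, 366.5, 110.7]
ee_rot: [0.992, -0.129, -0.001, 0.0]
contact_force: [0.7, 0.5, -0.9]
gripper_width: 28.7
grasp_force: 59.5
```

```bash
python3 - <<'E'
from h import *
p,W,_,_=cloud("top"); ps,S,_,_=cloud("side")
# loaded packs (z 24..36) give row; and held pack in side view
for n,X,I in(("top",W,p),("side",S,ps)):
    for c in((533.5,343),(516.5,282)):
        P=X[near(X,c,40,25,38)]; print(n,len(P),rect(P) if len(P)>5 else 0)
    P=X[near(X,(453,366),45,88,125)]; print(n,"held",len(P),rect(P) if len(P)>5 else 0,np.nanpercentile(P[:,2],[1,50]) if len(P) else 0)
    g=near(X,(485.5,324),140,9,20)&(I.min(2)>150); P=X[g]; print(n,"white",len(P),rect(P))
q=cv2.resize(ps[215:345,150:290,::-1],None,fx=4,fy=4,interpolation=2); cv2.imwrite("pics/h4.png",q)
E
python3 plan.py '[[453.5,366,110,164.6,0,0,1,40]]'
```

```text
top 124 [534.  344.4  60.1  31.2 165.6]
top 124 [517.1 283.4  59.8  30.7 166.2]
top held 48 [446.5 358.9  62.1  25.2 152.6] [101.63701875 121.12997048]
top white 487 [486.3 324.3 176.2 143.2 164.7]
side 180 [533.8 344.5  60.6  29.7 167.3]
side 15 [523.3 276.4  27.4   5.8 127.8]
side held 203 [441.7 365.4  48.4  47.1  98. ] [101.97520436 122.25209451]
side white 441 [487.6 318.3 212.  104.4   4.9]
at [450.9 364.6 111.5] w 28.3 F [ 0.6  0.  -0.8] t 18.37
wp 1 step 0.007 margin 0.73 bad 0 [ 0.96  0.43 -0.26  0.   -0.89  0.35]
[{"x": 0.22, "y": -0.2, "z": 0.15, "ax": 0, "ay": 0.1, "az": 0.4, "gripper": 1}]
```

View pics/h4.png

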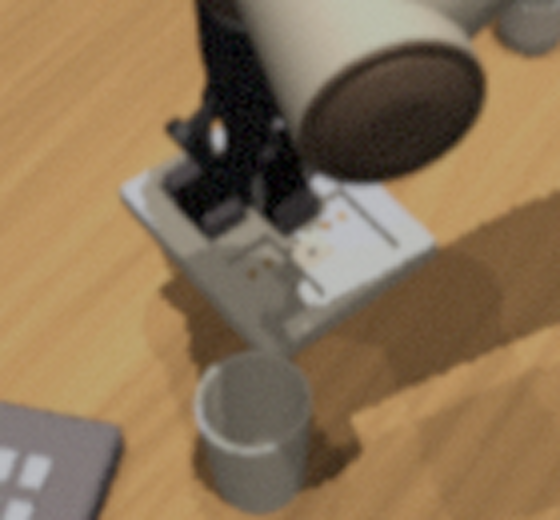

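```bash
python3 plan.py '[[454.3,366,36,164.6,0,0,1,25]]'
```

```text
at [450.9 364.6 111.5] w 28.3 F [ 0.6  0.  -0.8] t 18.37
wp 4 step 0.041 margin 0.56 bad 0 [ 0.96  0.52 -0.32 -0.   -0.72  0.35]
[{"x": 0.1, "y": -0.1, "z": 1.9, "ax": 0, "ay": 0, "az": 0.1, "gripper": 1}, {"x": 0.1, "y": 0, "z": 1.9, "ax": 0, "ay": 0, "az": 0.1, "gripper": 1}, {"x": 0, "y": -0.1, "z": 1.9, "ax": 0, "ay": 0, "az": 0.1, "gripper": 1}, {"x": 0.1, "y": -0.03, "z": 1.85, "ax": 0, "ay": 0, "az": 0.1, "gripper": 1}]
```

>>> send_rows --targets '[{"x": 0.1, "y": -0.1, "z": 1.9, "ax": 0, "ay": 0, "az": 0.1, "gripper": 1}, {"x": 0.1, "y": 0, "z": 1.9, "ax": 0, "ay": 0, "az": 0.1, "gripper": 1}, {"x": 0, "y": -0.1, "z": 1.9, "ax": 0, "ay": 0, "az": 0.1, "gripper": 1}, {"x": 0.1, "y": 0, "z": 1.9, "ax": 0, "ay": 0, "az": 0.1, "gripper": 1}, {"x": 0, "y": 0, "z": 0, "ax": 0, "ay": 0, "az": 0, "gripper": 1}]'

```text
clock: 18.78
position: [453.2, 363.0, 33.0]
ee_rot: [0.991, -0.135, -0.002, 0.003]
contact_force: [-1.0, -0.6, -1.5]
gripper_width: 28.6
grasp_force: 59.5
```

>>> send_rows --targets '[{"x": 0, "y": 0, "z": 0, "ax": 0, "ay": 0, "az": 0, "gripper": 1}, {"x": 0, "y": 0, "z": 0, "ax": 0, "ay": 0, "az": 0, "gripper": 1}]'

```text
clock: 18.95
position: [455.6, 366.5, 37.4]
ee_rot: [0.991, -0.134, 0.0, -0.001]
contact_force: [-0.5, 0.1, 0.1]
gripper_width: 28.4
grasp_force: 59.5
```

```bash
python3 plan.py '[[454.3,366,18.6,164.6,0,0,1,9]]'
python3 - <<'E'
from h import *
from plan import Q
print(Q.from_quat(arm.read_state()["ee_rot"]).as_matrix().round(3)[:,0])
ps,S,_,_=cloud("side")
cv2.imwrite("pics/h5.png",cv2.resize(ps[225:335,160:280,::-1],None,fx=5,fy=5,interpolation=2))
E
```

```text
at [455.6 366.5  37.4] w 28.4 F [-0.5  0.1  0.1] t 18.95
wp 3 step 0.012 margin 0.53 bad 0 [ 0.96  0.55 -0.34  0.   -0.69  0.34]
[{"x": -0.04, "y": 0.03, "z": 0.63, "ax": -0.1, "ay": 0, "az": 0, "gripper": 1}, {"x": -0.04, "y": 0.03, "z": 0.62, "ax": -0.1, "ay": 0, "az": 0, "gripper": 1}, {"x": -0.03, "y": 0.03, "z": 0.63, "ax": -0.1, "ay": 0, "az": 0, "gripper": 1}]
[ 0.964 -0.265  0.   ]
```

View pics/h5.png

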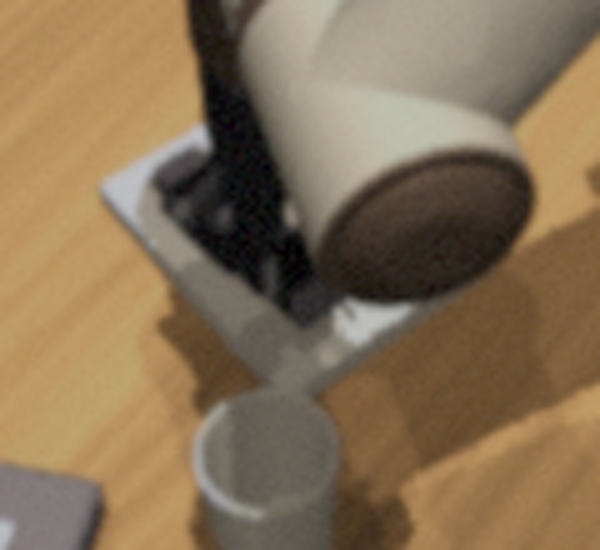

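The held pack's end shows at (300,295), over the near-left bay; the arm hides the rest. Lowering it now.

>>> send_rows --targets '[{"x": -0.05, "y": 0.03, "z": 0.6, "ax": 0, "ay": 0, "az": 0, "gripper": 1}, {"x": -0.05, "y": 0.03, "z": 0.6, "ax": 0, "ay": 0, "az": 0, "gripper": 1}, {"x": 0, "y": 0, "z": 0.3, "ax": 0, "ay": 0, "az": 0, "gripper": 1}, {"x": 0, "y": 0, "z": 0.3, "ax": 0, "ay": 0, "az": 0, "gripper": 1}, {"x": 0, "y": 0, "z": 0, "ax": 0, "ay": 0, "az": 0, "gripper": 1}]'

```text
clock: 19.42
position: [453.7, 366.4, 17.8]
ee_rot: [0.991, -0.133, -0.0, -0.0]
contact_force: [0.6, -0.1, -1.1]
gripper_width: 28.2
grasp_force: 59.6
```

>>> send_rows --targets '[{"x": 0, "y": 0, "z": 0, "ax": 0, "ay": 0, "az": 0, "gripper": 1}, {"x": 0, "y": 0, "z": 0, "ax": 0, "ay": 0, "az": 0, "gripper": 1}]'

```text
clock: 19.58
position: [453.7, 366.4, 17.8]
ee_rot: [0.991, -0.134, -0.0, -0.0]
contact_force: [1.1, -0.6, -0.3]
gripper_width: 28.4
grasp_force: 59.6
```

>>> send_rows --targets '[{"x": 0, "y": 0, "z": 0, "ax": 0, "ay": 0, "az": 0, "gripper": 0.2}, {"x": 0, "y": 0, "z": 0, "ax": 0, "ay": 0, "az": 0, "gripper": 0}, {"x": 0, "y": 0, "z": 0, "ax": 0, "ay": 0, "az": 0, "gripper": 0}, {"x": 0, "y": 0, "z": -0.5, "ax": 0, "ay": 0, "az": 0, "gripper": 0}, {"x": 0, "y": 0, "z": -1.5, "ax": 0, "ay": 0, "az": 0, "gripper": 0}]'

```text
clock: 20.0
position: [452.7, 365.1, 36.4]
ee_rot: [0.991, -0.134, -0.001, 0.001]
contact_force: [0.1, -0.5, 0.1]
gripper_width: 42.9
grasp_force: 0.0
```

>>> send_rows --targets '[{"x": 0, "y": 0, "z": -3.5, "ax": 0, "ay": 0, "az": 0, "gripper": 0}, {"x": 0, "y": 0, "z": -3.5, "ax": 0, "ay": 0, "az": 0, "gripper": 0}, {"x": 0, "y": 3, "z": -3, "ax": 0, "ay": 0, "az": 0, "gripper": -1}, {"x": 0, "y": 4, "z": 0, "ax": 0, "ay": 0, "az": 0, "gripper": -1}, {"x": 0, "y": 4, "z": 0, "ax": 0, "ay": 0, "az": 0, "gripper": -1}]'

```text
clock: 20.42
position: [425.3, 261.0, 139.8]
ee_rot: [0.991, -0.133, 0.001, -0.003]
contact_force: [0.5, -1.3, -0.6]
gripper_width: 77.2
grasp_force: 0.0
```

```bash
python3 plan.py '[[420,-100,160,150,0,0,-1,41],[433,-363,110,119,0,0,-1,41]]'
```

```text
at [425.3 261.  139.8] w 77.2 F [ 0.5 -1.3 -0.6] t 20.42
wp 9 step 0.099 margin 0.49 bad 0 [ 0.14  0.13 -0.55 -0.01 -0.89  0.91]
wp 7 step 0.092 margin 0.54 bad 0 [-0.41  0.4  -0.3   0.01 -0.87  0.91]
[{"x": 1, "y": 3.9, "z": -0.2, "ax": 0, "ay": 0, "az": 1.6, "gripper": -1}, {"x": 1.1, "y": 3.8, "z": -0.3, "ax": 0, "ay": 0, "az": 1.6, "gripper": -1}, {"x": 1.2, "y": 3.9, "z": -0.2, "ax": 0, "ay": 0, "az": 1.6, "gripper": -1}, {"x": 1.3, "y": 3.7, "z": -0.3, "ax": 0, "ay": 0, "az": 1.6, "gripper": -1}, {"x": 1.5, "y": 3.8, "z": -0.2, "ax": 0, "ay": 0, "az": 1.6, "gripper": -1}]
[{"x": 1.5, "y": 3.7, "z": -0.3, "ax": 0, "ay": 0, "az": 1.6, "gripper": -1}, {"x": 1.6, "y": 3.7, "z": -0.2, "ax": 0, "ay": 0, "az": 1.6, "gripper": -1}, {"x": 1.8, "y": 3.6, "z": -0.3, "ax": 0, "ay": 0, "az": 1.6, "gripper": -1}, {"x": 1.8, "y": 3.55, "z": -0.22, "ax": 0, "ay": 0, "az": 1.6, "gripper": -1}, {"x": 2, "y": 3.2, "z": 0.7, "ax": -0.1, "ay": 0, "az": 4.5, "gripper": -1}]
[{"x": 2.3, "y": 3, "z": 0.7, "ax": -0.1, "ay": 0, "az": 4.5, "gripper": -1}, {"x": 2.5, "y": 2.8, "z": 0.7, "ax": -0.1, "ay": 0, "az": 4.5, "gripper": -1}, {"x": 2.7, "y": 2.6, "z": 0.7, "ax": -0.1, "ay": 0, "az": 4.5, "gripper": -1}, {"x": 2.9, "y": 2.4, "z": 0.7, "ax": -0.1, "ay": 0, "az": 4.5, "gripper": -1}, {"x": 3.1, "y": 2.2, "z": 0.7, "ax": -0.1, "ay": 0, "az": 4.5, "gripper": -1}]
[{"x": 3.21, "y": 1.87, "z": 0.77, "ax": -0.1, "ay": 0, "az": 4.5, "gripper": -1}]
```

>>> send_rows --targets '[{"x": 1, "y": 3.9, "z": -0.2, "ax": 0, "ay": 0, "az": 1.6, "gripper": -1}, {"x": 1.1, "y": 3.8, "z": -0.3, "ax": 0, "ay": 0, "az": 1.6, "gripper": -1}, {"x": 1.2, "y": 3.9, "z": -0.2, "ax": 0, "ay": 0, "az": 1.6, "gripper": -1}, {"x": 1.3, "y": 3.7, "z": -0.3, "ax": 0, "ay": 0, "az": 1.6, "gripper": -1}, {"x": 1.5, "y": 3.8, "z": -0.2, "ax": 0, "ay": 0, "az": 1.6, "gripper": -1}]'

```text
clock: 20.83
position: [421.5, 58.4, 150.1]
ee_rot: [0.979, -0.202, 0.0, -0.001]
contact_force: [0.5, -1.1, 0.5]
gripper_width: 85.7
grasp_force: 0.0
```

>>> send_rows --targets '[{"x": 1.5, "y": 3.7, "z": -0.3, "ax": 0, "ay": 0, "az": 1.6, "gripper": -1}, {"x": 1.6, "y": 3.7, "z": -0.2, "ax": 0, "ay": 0, "az": 1.6, "gripper": -1}, {"x": 1.8, "y": 3.6, "z": -0.3, "ax": 0, "ay": 0, "az": 1.6, "gripper": -1}, {"x": 1.8, "y": 3.5, "z": -0.2, "ax": 0, "ay": 0, "az": 1.6, "gripper": -1}, {"x": 2, "y": 3.2, "z": 0.7, "ax": 0, "ay": 0, "az": 4.5, "gripper": -1}]'

```text
clock: 21.25
position: [421.4, -139.6, 154.2]
ee_rot: [0.955, -0.295, 0.002, -0.001]
contact_force: [0.9, 0.4, -0.6]
gripper_width: 85.0
grasp_force: 0.0
```

>>> send_rows --targets '[{"x": 2.3, "y": 3, "z": 0.7, "ax": -0.1, "ay": 0, "az": 4.5, "gripper": -1}, {"x": 2.5, "y": 2.8, "z": 0.7, "ax": -0.1, "ay": 0, "az": 4.5, "gripper": -1}, {"x": 2.7, "y": 2.6, "z": 0.7, "ax": -0.1, "ay": 0, "az": 4.5, "gripper": -1}, {"x": 2.9, "y": 2.4, "z": 0.7, "ax": -0.1, "ay": 0, "az": 4.5, "gripper": -1}, {"x": 3.1, "y": 2.2, "z": 0.7, "ax": -0.1, "ay": 0, "az": 4.5, "gripper": -1}]'

```text
clock: 21.67
position: [429.7, -327.9, 117.4]
ee_rot: [0.879, -0.477, -0.001, 0.004]
contact_force: [1.3, 0.6, 0.5]
gripper_width: 85.4
grasp_force: 0.0
```

>>> send_rows --targets '[{"x": 3.2, "y": 1.9, "z": 0.8, "ax": 0, "ay": 0, "az": 4.5, "gripper": -1}, {"x": 0, "y": 0, "z": 0, "ax": 0, "ay": 0, "az": 0, "gripper": -1}, {"x": 0, "y": 0, "z": 0, "ax": 0, "ay": 0, "az": 0, "gripper": -1}]'

```text
clock: 21.92
position: [430.7, -364.7, 108.6]
ee_rot: [0.86, -0.511, -0.002, 0.004]
contact_force: [-0.1, 0.6, -0.7]
gripper_width: 85.6
grasp_force: 0.0
```

```bash
python3 - <<'E'
from h import *
p,W,_,_=cloud("top"); ps,S,_,_=cloud("side")
for n,X,I in(("top",W,p),("side",S,ps)):
    P=X[near(X,(453.5,366.3),38,25,38)]; print(n,"placed",len(P),rect(P) if len(P)>5 else 0,np.nanmedian(P[:,2]))
    for c in((533.5,343),(516.5,282)):
        P=X[near(X,c,38,25,38)]; print(n,"loaded",len(P),rect(P) if len(P)>5 else 0,np.nanmedian(P[:,2]))
    P=X[near(X,(433,-363),42,15,35)]; print(n,"p2",len(P),rect(P) if len(P)>5 else 0)
    P=X[near(X,(597,20.5),25,60,110)]; print(n,"ball",P.mean(0))
E
python3 plan.py '[[433,-363,60,119,0,0,-1,25],[433,-363,9,119,0,0,-1,20]]'
```

```text
top placed 128 [452.9 366.9  58.8  31.8 167.5] 30.369493321319055
top loaded 119 [534.2 345.1  60.   31.4 167.6] 29.56298716989545
top loaded 122 [516.8 283.2  58.8  31.7 165.5] 30.128974644082746
top p2 33 [ 442.7 -386.6   33.8   16.4  175.1]
top ball [598.18586411  17.0140726   94.565311  ]
side placed 222 [453.  366.1  59.8  30.6 165.6] 30.50047292082047
side loaded 196 [535.1 343.4  61.3  29.9 165.8] 30.624044267768227
side loaded 186 [517.5 281.   61.   31.8 165.2] 30.515611699472288
side p2 86 [ 432.8 -364.2   63.5   31.   117.2]
side ball [598.28530498  23.42352816  87.21707217]
at [ 431.2 -362.8  109.5] w 85.5 F [-0.6  0.9 -0.2] t 22.02
wp 2 step 0.058 margin 0.59 bad 0 [-0.41  0.47 -0.35  0.   -0.75  0.91]
wp 3 step 0.038 margin 0.48 bad 0 [-0.41  0.54 -0.39  0.   -0.64  0.91]
[{"x": 0, "y": -0.1, "z": 2.5, "ax": 0.2, "ay": 0, "az": -0.1, "gripper": -1}, {"x": 0.1, "y": -0.08, "z": 2.45, "ax": 0.2, "ay": 0, "az": -0.1, "gripper": -1}, {"x": 0, "y": 0, "z": 1.7, "ax": 0, "ay": 0, "az": 0, "gripper": -1}, {"x": 0, "y": -0.01, "z": 1.7, "ax": 0, "ay": 0, "az": 0, "gripper": -1}, {"x": -0.01, "y": 0, "z": 1.7, "ax": 0, "ay": 0, "az": 0, "gripper": -1}]
```

Pack 1 is seated, level with the loaded ones. Next is pack 2.

>>> send_rows --targets '[{"x": 0, "y": -0.1, "z": 2.5, "ax": 0.2, "ay": 0, "az": 0, "gripper": -1}, {"x": 0.1, "y": -0.1, "z": 2.4, "ax": 0.2, "ay": 0, "az": 0, "gripper": -1}, {"x": 0.1, "y": 0, "z": 1.7, "ax": 0, "ay": 0, "az": 0, "gripper": -1}, {"x": 0, "y": 0, "z": 1.6, "ax": 0, "ay": 0, "az": 0, "gripper": -1}, {"x": 0, "y": 0, "z": 1.6, "ax": 0, "ay": 0, "az": 0, "gripper": -1}]'

```text
clock: 22.43
position: [434.6, -362.7, 11.6]
ee_rot: [0.861, -0.508, 0.001, 0.001]
contact_force: [0.7, -0.3, -0.7]
gripper_width: 85.9
grasp_force: 0.0
```

>>> send_rows --targets '[{"x": 0, "y": 0, "z": 0, "ax": 0, "ay": 0, "az": 0, "gripper": 0}, {"x": 0, "y": 0, "z": 0, "ax": 0, "ay": 0, "az": 0, "gripper": 0.2}, {"x": 0, "y": 0, "z": 0, "ax": 0, "ay": 0, "az": 0, "gripper": 0.4}, {"x": 0, "y": 0, "z": 0, "ax": 0, "ay": 0, "az": 0, "gripper": 1}, {"x": 0, "y": 0, "z": 0, "ax": 0, "ay": 0, "az": 0, "gripper": 1}]'

```text
clock: 22.85
position: [435.1, -364.4, 13.3]
ee_rot: [0.861, -0.509, 0.002, 0.001]
contact_force: [-2.9, 1.0, 3.1]
gripper_width: 28.6
grasp_force: 59.2
```

>>> send_rows --targets '[{"x": 0, "y": 0, "z": 0, "ax": 0, "ay": 0, "az": 0, "gripper": 1}, {"x": 0, "y": 0, "z": 0, "ax": 0, "ay": 0, "az": 0, "gripper": 1}, {"x": 0, "y": 0, "z": 0, "ax": 0, "ay": 0, "az": 0, "gripper": 1}]'

```text
clock: 23.1
position: [435.1, -364.5, 13.2]
ee_rot: [0.861, -0.509, 0.002, 0.001]
contact_force: [-0.3, 2.7, 6.6]
gripper_width: 28.5
grasp_force: 60.0
```

```bash
python3 plan.py '[[430,-350,150,119,0,0,1,40],[425,0,165,150,0,0,1,41],[437,304.5,110,164.6,0,0,1,41]]'
```

```text
at [ 435.1 -364.5   13.2] w 28.5 F [-0.3  2.7  6.6] t 23.1
wp 4 step 0.079 margin 0.56 bad 0 [-0.39  0.34 -0.28 -0.   -0.95  0.9 ]
wp 9 step 0.095 margin 0.52 bad 0 [ 0.38  0.11 -0.55 -0.   -0.91  0.66]
wp 8 step 0.087 margin 0.51 bad 0 [ 0.91  0.35 -0.38 -0.   -0.83  0.4 ]
[{"x": -0.4, "y": -0.1, "z": -3.4, "ax": 0, "ay": -0.1, "az": -0.1, "gripper": 1}, {"x": -0.3, "y": 0, "z": -3.4, "ax": 0, "ay": -0.1, "az": -0.1, "gripper": 1}, {"x": -0.4, "y": -0.1, "z": -3.5, "ax": 0, "ay": -0.1, "az": -0.1, "gripper": 1}, {"x": -0.4, "y": -0.06, "z": -3.38, "ax": 0, "ay": -0.1, "az": -0.1, "gripper": 1}, {"x": -3.4, "y": -1.8, "z": -0.2, "ax": 0, "ay": 0, "az": -3.4, "gripper": 1}]
[{"x": -3.3, "y": -2.1, "z": -0.1, "ax": 0, "ay": 0, "az": -3.4, "gripper": 1}, {"x": -3.2, "y": -2.2, "z": -0.2, "ax": 0, "ay": 0, "az": -3.4, "gripper": 1}, {"x": -3, "y": -2.5, "z": -0.1, "ax": 0, "ay": 0, "az": -3.4, "gripper": 1}, {"x": -2.9, "y": -2.6, "z": -0.2, "ax": 0, "ay": 0, "az": -3.4, "gripper": 1}, {"x": -2.8, "y": -2.7, "z": -0.1, "ax": 0, "ay": 0, "az": -3.4, "gripper": 1}]
[{"x": -2.5, "y": -3, "z": -0.2, "ax": 0, "ay": 0, "az": -3.4, "gripper": 1}, {"x": -2.4, "y": -3, "z": -0.1, "ax": 0, "ay": 0, "az": -3.4, "gripper": 1}, {"x": -2.22, "y": -3.25, "z": -0.2, "ax": 0, "ay": 0, "az": -3.4, "gripper": 1}, {"x": -1.8, "y": -3.4, "z": 0.7, "ax": 0, "ay": 0, "az": -1.9, "gripper": 1}, {"x": -1.7, "y": -3.4, "z": 0.7, "ax": 0, "ay": 0, "az": -1.9, "gripper": 1}]
[{"x": -1.5, "y": -3.5, "z": 0.7, "ax": 0, "ay": 0, "az": -1.9, "gripper": 1}, {"x": -1.5, "y": -3.5, "z": 0.7, "ax": 0, "ay": 0, "az": -1.9, "gripper": 1}, {"x": -1.3, "y": -3.5, "z": 0.7, "ax": 0, "ay": 0, "az": -1.9, "gripper": 1}, {"x": -1.2, "y": -3.7, "z": 0.7, "ax": 0, "ay": 0, "az": -1.9, "gripper": 1}, {"x": -1.1, "y": -3.6, "z": 0.7, "ax": 0, "ay": 0, "az": -1.9, "gripper": 1}]
[{"x": -0.93, "y": -3.69, "z": 0.69, "ax": 0, "ay": 0, "az": -1.9, "gripper": 1}]
```

>>> send_rows --targets '[{"x": -0.3, "y": 0, "z": -3.4, "ax": 0, "ay": 0, "az": 0, "gripper": 1}, {"x": -0.3, "y": 0, "z": -3.4, "ax": 0, "ay": 0, "az": 0, "gripper": 1}, {"x": -0.4, "y": -0.1, "z": -3.5, "ax": 0, "ay": -0.1, "az": -0.1, "gripper": 1}, {"x": -0.4, "y": 0, "z": -3.4, "ax": 0, "ay": -0.1, "az": -0.1, "gripper": 1}, {"x": -3.4, "y": -1.8, "z": -0.2, "ax": 0, "ay": 0, "az": -3.4, "gripper": 1}]'

```text
clock: 23.52
position: [431.9, -317.8, 157.8]
ee_rot: [0.876, -0.483, 0.007, 0.0]
contact_force: [2.7, -0.2, -0.3]
gripper_width: 28.2
grasp_force: 59.5
```

>>> send_rows --targets '[{"x": -3.3, "y": -2.1, "z": -0.1, "ax": 0, "ay": 0, "az": -3.4, "gripper": 1}, {"x": -3.2, "y": -2.2, "z": -0.2, "ax": 0, "ay": 0, "az": -3.4, "gripper": 1}, {"x": -3, "y": -2.5, "z": -0.1, "ax": 0, "ay": 0, "az": -3.4, "gripper": 1}, {"x": -2.9, "y": -2.6, "z": -0.2, "ax": 0, "ay": 0, "az": -3.4, "gripper": 1}, {"x": -2.8, "y": -2.7, "z": -0.1, "ax": 0, "ay": 0, "az": -3.4, "gripper": 1}]'

```text
clock: 23.93
position: [425.0, -116.4, 158.3]
ee_rot: [0.938, -0.346, -0.001, -0.001]
contact_force: [1.4, -0.1, -0.5]
gripper_width: 28.5
grasp_force: 59.4
```

>>> send_rows --targets '[{"x": -2.5, "y": -3, "z": -0.2, "ax": 0, "ay": 0, "az": -3.4, "gripper": 1}, {"x": -2.4, "y": -3, "z": -0.1, "ax": 0, "ay": 0, "az": -3.4, "gripper": 1}, {"x": -2.2, "y": -3.2, "z": -0.2, "ax": 0, "ay": 0, "az": -3.4, "gripper": 1}, {"x": -1.8, "y": -3.4, "z": 0.7, "ax": 0, "ay": 0, "az": -1.9, "gripper": 1}, {"x": -1.7, "y": -3.4, "z": 0.7, "ax": 0, "ay": 0, "az": -1.9, "gripper": 1}]'

```text
clock: 24.35
position: [427.4, 76.8, 149.9]
ee_rot: [0.973, -0.23, -0.0, -0.002]
contact_force: [0.7, 0.2, -0.2]
gripper_width: 28.2
grasp_force: 59.4
```

>>> send_rows --targets '[{"x": -1.5, "y": -3.5, "z": 0.7, "ax": 0, "ay": 0, "az": -1.9, "gripper": 1}, {"x": -1.5, "y": -3.5, "z": 0.7, "ax": 0, "ay": 0, "az": -1.9, "gripper": 1}, {"x": -1.3, "y": -3.5, "z": 0.7, "ax": 0, "ay": 0, "az": -1.9, "gripper": 1}, {"x": -1.2, "y": -3.7, "z": 0.7, "ax": 0, "ay": 0, "az": -1.9, "gripper": 1}, {"x": -1.1, "y": -3.6, "z": 0.7, "ax": 0, "ay": 0, "az": -1.9, "gripper": 1}]'

```text
clock: 24.77
position: [435.4, 266.6, 114.3]
ee_rot: [0.989, -0.148, -0.001, -0.001]
contact_force: [0.7, -0.8, -0.3]
gripper_width: 28.6
grasp_force: 59.4
```

>>> send_rows --targets '[{"x": -0.9, "y": -3.7, "z": 0.7, "ax": 0, "ay": 0, "az": -1.9, "gripper": 1}, {"x": 0, "y": 0, "z": 0, "ax": 0, "ay": 0, "az": 0, "gripper": 1}, {"x": 0, "y": 0, "z": 0, "ax": 0, "ay": 0, "az": 0, "gripper": 1}, {"x": 0, "y": 0, "z": 0, "ax": 0, "ay": 0, "az": 0, "gripper": 1}]'

```text
clock: 25.1
position: [437.6, 302.3, 107.0]
ee_rot: [0.991, -0.133, -0.001, -0.0]
contact_force: [0.9, -0.4, -0.6]
gripper_width: 28.0
grasp_force: 59.5
```

```bash
python3 plan.py '[[438.1,304.2,38,164.6,0,0,1,25]]'
```

```text
at [437.6 302.3 107. ] w 28.0 F [ 0.9 -0.4 -0.6] t 25.1
wp 3 step 0.057 margin 0.5 bad 0 [ 0.91  0.46 -0.45  0.   -0.66  0.39]
[{"x": 0, "y": -0.1, "z": 2.3, "ax": 0, "ay": 0.1, "az": 0, "gripper": 1}, {"x": 0, "y": 0, "z": 2.3, "ax": 0, "ay": 0.1, "az": 0, "gripper": 1}, {"x": 0.01, "y": -0.1, "z": 2.3, "ax": 0, "ay": 0.1, "az": 0, "gripper": 1}]
```

>>> send_rows --targets '[{"x": 0, "y": -0.1, "z": 2.3, "ax": 0, "ay": 0, "az": 0, "gripper": 1}, {"x": 0, "y": 0, "z": 2.3, "ax": 0, "ay": 0, "az": 0, "gripper": 1}, {"x": 0, "y": -0.1, "z": 2.3, "ax": 0, "ay": 0, "az": 0, "gripper": 1}, {"x": 0, "y": 0, "z": 0, "ax": 0, "ay": 0, "az": 0, "gripper": 1}, {"x": 0, "y": 0, "z": 0, "ax": 0, "ay": 0, "az": 0, "gripper": 1}]'

```text
clock: 25.52
position: [438.3, 303.1, 38.1]
ee_rot: [0.991, -0.133, -0.002, 0.001]
contact_force: [0.2, 0.5, -0.5]
gripper_width: 28.4
grasp_force: 59.5
```

>>> send_rows --targets '[{"x": 0, "y": 0, "z": 0, "ax": 0, "ay": 0, "az": 0, "gripper": 1}]'

```text
clock: 25.6
position: [439.3, 304.6, 39.7]
ee_rot: [0.991, -0.133, -0.0, -0.001]
contact_force: [0.1, -0.6, -0.0]
gripper_width: 28.4
grasp_force: 59.5
```

```bash
python3 plan.py '[[438.1,304.2,19.6,164.6,0,0,1,9]]'
```

```text
at [439.3 304.6  39.7] w 28.4 F [ 0.1 -0.6 -0. ] t 25.6
wp 3 step 0.016 margin 0.46 bad 0 [ 0.91  0.48 -0.46 -0.   -0.62  0.4 ]
[{"x": -0.03, "y": 0.03, "z": 0.67, "ax": 0, "ay": 0, "az": 0, "gripper": 1}, {"x": -0.04, "y": 0.02, "z": 0.67, "ax": 0, "ay": 0, "az": 0, "gripper": 1}, {"x": -0.03, "y": 0.03, "z": 0.67, "ax": 0, "ay": 0, "az": 0, "gripper": 1}]
```

>>> send_rows --targets '[{"x": -0.04, "y": 0.03, "z": 0.6, "ax": 0, "ay": 0, "az": 0, "gripper": 1}, {"x": -0.03, "y": 0.02, "z": 0.6, "ax": 0, "ay": 0, "az": 0, "gripper": 1}, {"x": -0.03, "y": 0, "z": 0.5, "ax": 0, "ay": 0, "az": 0, "gripper": 1}, {"x": 0, "y": 0, "z": 0.3, "ax": 0, "ay": 0, "az": 0, "gripper": 1}, {"x": 0, "y": 0, "z": 0, "ax": 0, "ay": 0, "az": 0, "gripper": 1}]'

```text
clock: 26.02
position: [437.1, 304.4, 19.2]
ee_rot: [0.991, -0.132, -0.001, -0.0]
contact_force: [-3.5, -1.2, 8.6]
gripper_width: 28.2
grasp_force: 60.5
```

>>> send_rows --targets '[{"x": 0, "y": 0, "z": 0, "ax": 0, "ay": 0, "az": 0, "gripper": 1}, {"x": 0, "y": 0, "z": 0, "ax": 0, "ay": 0, "az": 0, "gripper": 1}]'

```text
clock: 26.18
position: [437.1, 304.4, 19.2]
ee_rot: [0.991, -0.132, -0.001, -0.0]
contact_force: [-3.4, -1.6, 7.9]
gripper_width: 28.5
grasp_force: 60.5
```

Contact on the floor at z=19.2, as expected. Releasing.

>>> send_rows --targets '[{"x": 0, "y": 0, "z": 0, "ax": 0, "ay": 0, "az": 0, "gripper": 0.2}, {"x": 0, "y": 0, "z": 0, "ax": 0, "ay": 0, "az": 0, "gripper": 0}, {"x": 0, "y": 0, "z": 0, "ax": 0, "ay": 0, "az": 0, "gripper": 0}, {"x": 0, "y": 0, "z": -0.5, "ax": 0, "ay": 0, "az": 0, "gripper": 0}, {"x": 0, "y": 0, "z": -1.5, "ax": 0, "ay": 0, "az": 0, "gripper": 0}]'

```text
clock: 26.6
position: [436.3, 303.2, 36.6]
ee_rot: [0.991, -0.133, -0.003, 0.002]
contact_force: [0.3, 0.4, -0.8]
gripper_width: 42.5
grasp_force: 0.0
```

>>> send_rows --targets '[{"x": 0, "y": 0, "z": -3.5, "ax": 0, "ay": 0, "az": 0, "gripper": 0}, {"x": 0, "y": 0, "z": -3.5, "ax": 0, "ay": 0, "az": 0, "gripper": 0}, {"x": 0, "y": 2, "z": -3.5, "ax": 0, "ay": 0, "az": 0, "gripper": -1}, {"x": 0, "y": 4, "z": -1, "ax": 0, "ay": 0, "az": 0, "gripper": -1}, {"x": 0, "y": 4, "z": 0, "ax": 0, "ay": 0, "az": 0, "gripper": -1}]'

```text
clock: 27.02
position: [412.9, 209.1, 156.8]
ee_rot: [0.991, -0.132, 0.002, -0.004]
contact_force: [0.4, -0.3, -0.9]
gripper_width: 76.8
grasp_force: 0.0
```

```bash
python3 plan.py '[[490,-50,190,70,15,265,-1,41],[550,-1,137,25,46,214,-1,40]]'
```

```text
at [412.9 209.1 156.8] w 76.8 F [ 0.4 -0.3 -0.9] t 27.02
wp 7 step 0.142 margin 0.57 bad 0 [ 0.07  0.18 -0.31 -0.29 -0.99  1.39]
wp 16 step 0.159 margin 0.21 bad 0 [-0.04  0.2  -0.45 -1.09 -0.38  2.38]
[{"x": 2, "y": 3.3, "z": -0.5, "ax": 2.1, "ay": 0.2, "az": 0, "gripper": -1}, {"x": 2.1, "y": 3.2, "z": -0.6, "ax": 2.1, "ay": 0.2, "az": 0, "gripper": -1}, {"x": 2, "y": 3.3, "z": -0.7, "ax": 2.1, "ay": 0.2, "az": 0, "gripper": -1}, {"x": 2, "y": 3.2, "z": -0.9, "ax": 2.1, "ay": 0.2, "az": 0, "gripper": -1}, {"x": 2.1, "y": 3.2, "z": -0.9, "ax": 2.1, "ay": 0.2, "az": 0, "gripper": -1}]
[{"x": 2, "y": 3.1, "z": -1, "ax": 2.1, "ay": 0.2, "az": 0, "gripper": -1}, {"x": 2.06, "y": 3.1, "z": -1.2, "ax": 2.1, "ay": 0.2, "az": 0, "gripper": -1}, {"x": 0.3, "y": -0.3, "z": 0.4, "ax": 0.8, "ay": 2.1, "az": -0.6, "gripper": -1}, {"x": 0.2, "y": -0.3, "z": 0.5, "ax": 0.8, "ay": 2.1, "az": -0.6, "gripper": -1}, {"x": 0.3, "y": -0.2, "z": 0.4, "ax": 0.8, "ay": 2.1, "az": -0.6, "gripper": -1}]
[{"x": 0.2, "y": -0.3, "z": 0.5, "ax": 0.8, "ay": 2.1, "az": -0.6, "gripper": -1}, {"x": 0.2, "y": -0.3, "
[... 263 characters left out ...]
8, "ay": 2.1, "az": -0.6, "gripper": -1}]
[{"x": 0.1, "y": -0.2, "z": 0.5, "ax": 0.8, "ay": 2.1, "az": -0.6, "gripper": -1}, {"x": 0.2, "y": -0.2, "z": 0.5, "ax": 0.8, "ay": 2.1, "az": -0.6, "gripper": -1}, {"x": 0.1, "y": -0.2, "z": 0.6, "ax": 0.8, "ay": 2.1, "az": -0.6, "gripper": -1}, {"x": 0.1, "y": -0.2, "z": 0.5, "ax": 0.8, "ay": 2.1, "az": -0.6, "gripper": -1}, {"x": 0.1, "y": -0.2, "z": 0.6, "ax": 0.8, "ay": 2.1, "az": -0.6, "gripper": -1}]
[{"x": 0, "y": -0.2, "z": 0.5, "ax": 0.8, "ay": 2.1, "az": -0.6, "gripper": -1}, {"x": 0.1, "y": -0.1, "z": 0.6, "ax": 0.8, "ay": 2.1, "az": -0.6, "gripper": -1}, {"x": 0.01, "y": -0.21, "z": 0.55, "ax": 0.8, "ay": 2.1, "az": -0.6, "gripper": -1}]
```

>>> send_rows --targets '[{"x": 2, "y": 3.3, "z": -0.5, "ax": 2.1, "ay": 0.2, "az": 0, "gripper": -1}, {"x": 2.1, "y": 3.2, "z": -0.6, "ax": 2.1, "ay": 0.2, "az": 0, "gripper": -1}, {"x": 2, "y": 3.3, "z": -0.7, "ax": 2.1, "ay": 0.2, "az": 0, "gripper": -1}, {"x": 2, "y": 3.2, "z": -0.9, "ax": 2.1, "ay": 0.2, "az": 0, "gripper": -1}, {"x": 2.1, "y": 3.2, "z": -0.9, "ax": 2.1, "ay": 0.2, "az": 0, "gripper": -1}]'

```text
clock: 27.43
position: [466.2, 20.9, 178.7]
ee_rot: [0.987, -0.131, 0.021, -0.091]
contact_force: [1.1, 1.2, -0.3]
gripper_width: 85.4
grasp_force: 0.0
```

>>> send_rows --targets '[{"x": 2, "y": 3.1, "z": -1, "ax": 2.1, "ay": 0.2, "az": 0, "gripper": -1}, {"x": 2, "y": 3.1, "z": -1.2, "ax": 2.1, "ay": 0.2, "az": 0, "gripper": -1}, {"x": 0.3, "y": -0.3, "z": 0.4, "ax": 0.8, "ay": 2.1, "az": -0.6, "gripper": -1}, {"x": 0.2, "y": -0.3, "z": 0.5, "ax": 0.8, "ay": 2.1, "az": -0.6, "gripper": -1}, {"x": 0.3, "y": -0.2, "z": 0.4, "ax": 0.8, "ay": 2.1, "az": -0.6, "gripper": -1}]'

```text
clock: 27.85
position: [498.8, -44.3, 177.3]
ee_rot: [0.979, -0.124, 0.088, -0.139]
contact_force: [0.3, -0.2, -0.3]
gripper_width: 85.1
grasp_force: 0.0
```

>>> send_rows --targets '[{"x": 0.2, "y": -0.3, "z": 0.5, "ax": 0.8, "ay": 2.1, "az": -0.6, "gripper": -1}, {"x": 0.2, "y": -0.3, "z": 0.5, "ax": 0.8, "ay": 2.1, "az": -0.6, "gripper": -1}, {"x": 0.2, "y": -0.2, "z": 0.5, "ax": 0.8, "ay": 2.1, "az": -0.6, "gripper": -1}, {"x": 0.2, "y": -0.3, "z": 0.5, "ax": 0.8, "ay": 2.1, "az": -0.6, "gripper": -1}, {"x": 0.2, "y": -0.2, "z": 0.5, "ax": 0.8, "ay": 2.1, "az": -0.6, "gripper": -1}]'

```text
clock: 28.27
position: [517.5, -26.5, 160.6]
ee_rot: [0.964, -0.106, 0.185, -0.158]
contact_force: [-0.0, 0.1, -0.1]
gripper_width: 85.6
grasp_force: 0.0
```

>>> send_rows --targets '[{"x": 0.1, "y": -0.2, "z": 0.5, "ax": 0.8, "ay": 2.1, "az": -0.6, "gripper": -1}, {"x": 0.2, "y": -0.2, "z": 0.5, "ax": 0.8, "ay": 2.1, "az": -0.6, "gripper": -1}, {"x": 0.1, "y": -0.2, "z": 0.6, "ax": 0.8, "ay": 2.1, "az": -0.6, "gripper": -1}, {"x": 0.1, "y": -0.2, "z": 0.5, "ax": 0.8, "ay": 2.1, "az": -0.6, "gripper": -1}, {"x": 0.1, "y": -0.2, "z": 0.6, "ax": 0.8, "ay": 2.1, "az": -0.6, "gripper": -1}]'

```text
clock: 28.68
position: [536.2, -11.2, 143.7]
ee_rot: [0.94, -0.088, 0.28, -0.177]
contact_force: [-0.2, -0.2, -0.4]
gripper_width: 85.6
grasp_force: 0.0
```

>>> send_rows --targets '[{"x": 0, "y": -0.2, "z": 0.5, "ax": 0.8, "ay": 2.1, "az": -0.6, "gripper": -1}, {"x": 0.1, "y": -0.1, "z": 0.6, "ax": 0.8, "ay": 2.1, "az": -0.6, "gripper": -1}, {"x": 0, "y": -0.2, "z": 0.5, "ax": 0.8, "ay": 2.1, "az": -0.6, "gripper": -1}, {"x": 0, "y": 0, "z": 0, "ax": 0, "ay": 0, "az": 0, "gripper": -1}]'

```text
clock: 29.02
position: [546.4, -3.0, 133.0]
ee_rot: [0.92, -0.079, 0.334, -0.187]
contact_force: [0.6, -1.2, -0.1]
gripper_width: 85.7
grasp_force: 0.0
```

```bash
python3 - <<'E'
from h import *
p,W,_,_=cloud("top"); ps,S,_,_=cloud("side")
for n,X,I in(("top",W,p),("side",S,ps)):
    for c in((453.5,366.3),(436.7,304.6)):
        P=X[near(X,c,38,25,38)]; print(n,"placed",len(P),rect(P) if len(P)>5 else 0,np.nanmedian(P[:,2]))
    P=X[near(X,(597,20.5),25,60,110)]; print(n,"ball",P.mean(0))
E
python3 plan.py '[[608.5,26.5,75,25,46,214,-1,25]]'
```

```text
top placed 127 [453.4 367.5  59.5  31.2 166.5] 29.99576020487507
top placed 127 [435.6 305.5  59.5  29.9 167. ] 30.143405817643043
top ball [598.35666081  16.98347009  93.82199002]
side placed 219 [453.8 366.1  59.7  30.5 166.2] 30.3806585539387
side placed 210 [435.8 303.5  61.   31.7 165.7] 30.622458465764055
side ball [597.75410016  24.19999396  88.19595103]
at [546.8  -3.6 134. ] w 85.4 F [0.5 0.5 0.3] t 29.12
wp 4 step 0.08 margin 0.2 bad 0 [-0.06  0.39 -0.36 -1.33 -0.36  2.65]
[{"x": 0.1, "y": -0.1, "z": 2.3, "ax": 0.2, "ay": 0.1, "az": -0.1, "gripper": -1}, {"x": 0.1, "y": -0.2, "z": 2.2, "ax": 0.2, "ay": 0.1, "az": -0.1, "gripper": -1}, {"x": 0.1, "y": -0.1, "z": 2.3, "ax": 0.2, "ay": 0.1, "az": -0.1, "gripper": -1}, {"x": 0.13, "y": -0.1, "z": 2.23, "ax": 0.2, "ay": 0.1, "az": -0.1, "gripper": -1}]
```

Both packs are seated. Now I'll grip the knob and switch it on.

>>> send_rows --targets '[{"x": 0.1, "y": -0.1, "z": 2.3, "ax": 0.2, "ay": 0.1, "az": -0.1, "gripper": -1}, {"x": 0.1, "y": -0.1, "z": 2.2, "ax": 0.2, "ay": 0.1, "az": -0.1, "gripper": -1}, {"x": 0.1, "y": -0.1, "z": 2.3, "ax": 0.2, "ay": 0.1, "az": -0.1, "gripper": -1}, {"x": 0.1, "y": -0.1, "z": 2.2, "ax": 0.2, "ay": 0.1, "az": -0.1, "gripper": -1}, {"x": 0, "y": 0, "z": 0, "ax": 0, "ay": 0, "az": 0, "gripper": -1}]'

```text
clock: 29.53
position: [609.2, 27.3, 72.0]
ee_rot: [0.919, -0.072, 0.337, -0.192]
contact_force: [0.0, -0.0, 0.5]
gripper_width: 85.3
grasp_force: 0.0
```

>>> send_rows --targets '[{"x": 0, "y": 0, "z": 0, "ax": 0, "ay": 0, "az": 0, "gripper": 0}, {"x": 0, "y": 0, "z": 0, "ax": 0, "ay": 0, "az": 0, "gripper": 0.5}, {"x": 0, "y": 0, "z": 0, "ax": 0, "ay": 0, "az": 0, "gripper": 1}, {"x": 0, "y": 0, "z": 0, "ax": 0, "ay": 0, "az": 0, "gripper": 1}, {"x": 0, "y": 0, "z": 0, "ax": 0, "ay": 0, "az": 0, "gripper": 1}]'

```text
clock: 29.95
position: [608.2, 25.3, 75.6]
ee_rot: [0.918, -0.072, 0.34, -0.19]
contact_force: [-0.8, -13.6, -0.6]
gripper_width: 25.2
grasp_force: 6.8
```

>>> send_rows --targets '[{"x": 0, "y": 0, "z": 0, "ax": 0, "ay": 0, "az": 0, "gripper": 1}, {"x": 0, "y": 0, "z": 0, "ax": 0, "ay": 0, "az": 0, "gripper": 1}]'

```text
clock: 30.12
position: [608.2, 24.6, 75.7]
ee_rot: [0.918, -0.072, 0.34, -0.19]
contact_force: [-3.1, -4.4, 3.3]
gripper_width: 22.7
grasp_force: 58.4
```

Run:
```python
from plan import *
s=arm.read_state(); p=s["position"]
b=lambda q:np.array([70*np.sin(q-.6),0,70*np.cos(q-.6)])
plan([[*(p+b(q)-b(0)),25,46,214,1,20] for q in np.linspace(.19,1.15,6)])
```

```text
at [608.2  24.6  75.7] w 22.7 F [-3.1 -4.4  3.3] t 30.12
wp 1 step 0.065 margin 0.2 bad 0 [-0.05  0.39 -0.34 -1.29 -0.36  2.6 ]
wp 1 step 0.061 margin 0.19 bad 0 [-0.03  0.4  -0.31 -1.24 -0.35  2.54]
wp 1 step 0.045 margin 0.19 bad 0 [-0.02  0.41 -0.29 -1.21 -0.35  2.49]
wp 1 step 0.03 margin 0.18 bad 0 [-0.01  0.43 -0.26 -1.18 -0.34  2.46]
wp 1 step 0.025 margin 0.18 bad 0 [-0.01  0.45 -0.24 -1.17 -0.34  2.45]
wp 1 step 0.024 margin 0.18 bad 0 [-0.01  0.47 -0.21 -1.17 -0.34  2.45]
[{"x": 1.26, "y": -0.26, "z": 0.31, "ax": 0.3, "ay": 0, "az": 0.1, "gripper": 1}, {"x": 1.22, "y": -0.17, "z": 0.54, "ax": 0, "ay": 0, "az": 0, "gripper": 1}, {"x": 1.11, "y": -0.07, "z": 0.76, "ax": 0, "ay": 0, "az": 0, "gripper": 1}, {"x": 0.96, "y": 0.04, "z": 0.94, "ax": 0, "ay": 0, "az": 0, "gripper": 1}, {"x": 0.77, "y": 0.14, "z": 1.08, "ax": 0, "ay": 0, "az": 0, "gripper": 1}]
[{"x": 0.56, "y": 0.23, "z": 1.2, "ax": 0, "ay": 0, "az": 0, "gripper": 1}]
```

>>> send_rows --targets '[{"x": 1.26, "y": -0.26, "z": 0.3, "ax": 0, "ay": 0, "az": 0, "gripper": 1}, {"x": 1.22, "y": -0.17, "z": 0.54, "ax": 0, "ay": 0, "az": 0, "gripper": 1}, {"x": 1.1, "y": -0.07, "z": 0.76, "ax": 0, "ay": 0, "az": 0, "gripper": 1}, {"x": 0.96, "y": 0.04, "z": 0.94, "ax": 0, "ay": 0, "az": 0, "gripper": 1}, {"x": 0.77, "y": 0.14, "z": 1.1, "ax": 0, "ay": 0, "az": 0, "gripper": 1}]'

```text
clock: 30.53
position: [673.2, 26.1, 85.2]
ee_rot: [0.918, -0.072, 0.341, -0.192]
contact_force: [-2.3, -1.3, 6.4]
gripper_width: 22.8
grasp_force: 66.1
```

>>> send_rows --targets '[{"x": 0.56, "y": 0.23, "z": 1.2, "ax": 0, "ay": 0, "az": 0, "gripper": 1}, {"x": 0, "y": 0, "z": 0, "ax": 0, "ay": 0, "az": 0, "gripper": 1}, {"x": 0, "y": 0, "z": 0, "ax": 0, "ay": 0, "az": 0, "gripper": 1}]'

```text
clock: 30.78
position: [686.4, 27.1, 78.9]
ee_rot: [0.917, -0.071, 0.341, -0.192]
contact_force: [2.6, 0.4, 4.5]
gripper_width: 23.1
grasp_force: 67.7
```

>>> send_rows --targets '[{"x": 0, "y": 0, "z": 0, "ax": 0, "ay": 0, "az": 0, "gripper": 0.2}, {"x": 0, "y": 0, "z": 0, "ax": 0, "ay": 0, "az": 0, "gripper": -0.2}, {"x": 0, "y": 0, "z": 0, "ax": 0, "ay": 0, "az": 0, "gripper": -0.6}, {"x": 0, "y": 0, "z": 0, "ax": 0, "ay": 0, "az": 0, "gripper": -0.6}, {"x": 0, "y": 0, "z": 0, "ax": 0, "ay": 0, "az": 0, "gripper": -0.6}]'

```text
clock: 31.2
position: [683.4, 26.5, 75.6]
ee_rot: [0.918, -0.072, 0.338, -0.192]
contact_force: [0.7, -0.6, -0.0]
gripper_width: 68.4
grasp_force: 0.0
```

>>> send_rows --targets '[{"x": 0, "y": 0, "z": -2, "ax": 0, "ay": 0, "az": 0, "gripper": -0.6}, {"x": 0, "y": 0, "z": -3, "ax": 0, "ay": 0, "az": 0, "gripper": -0.6}, {"x": 0, "y": 0, "z": -3, "ax": 0, "ay": 0, "az": 0, "gripper": -0.6}, {"x": 0, "y": 0, "z": -3, "ax": 0, "ay": 0, "az": 0, "gripper": -0.6}, {"x": 0, "y": 0, "z": -3, "ax": 0, "ay": 0, "az": 0, "gripper": -0.6}]'

```text
clock: 31.62
position: [591.8, -16.2, 174.0]
ee_rot: [0.918, -0.072, 0.338, -0.192]
contact_force: [0.7, -0.1, 0.4]
gripper_width: 68.4
grasp_force: 0.0
```

>>> send_rows --targets '[{"x": 0, "y": 0, "z": 0, "ax": 0, "ay": 0, "az": 0, "gripper": -0.6}, {"x": 0, "y": 0, "z": 0, "ax": 0, "ay": 0, "az": 0, "gripper": -0.6}]'

```text
clock: 31.78
position: [592.7, -15.9, 175.3]
ee_rot: [0.918, -0.072, 0.34, -0.192]
contact_force: [-0.9, -0.2, 0.1]
gripper_width: 68.3
grasp_force: 0.0
```

Run:
```python
from h import *
print(arm.read_state()["position"],arm.read_state()["gripper_width"])
p,W,_,_=cloud("top"); ps,S,_,_=cloud("side")
for n,X,I in(("top",W,p),("side",S,ps)):
    for c in((453.5,366.3),(436.7,304.6)):
        P=X[near(X,c,38,25,38)]; print(n,"placed",len(P),rect(P),np.nanmedian(P[:,2]))
    for y in(20.5,-92):
        P=X[near(X,(674,y),30,60,115)]; print(n,"lever",len(P),np.round(P.mean(0)),np.round(P[P[:,2].argsort()][-12:].mean(0)))
cv2.imwrite("pics/f.png",cv2.resize(ps[95:345,150:350,::-1],None,fx=2.4,fy=2.4,interpolation=2))
```

```text
[592.74810112 -15.9250935  175.27547196] 68.29177945962412
top placed 122 [453.5 366.9  59.   30.9 167.4] 29.755188497607037
top placed 128 [435.5 305.1  59.6  30.2 167.1] 30.470194647788503
top lever 56 [670.  19.  88.] [677.  20. 100.]
top lever 68 [674. -94.  88.] [677. -95.  97.]
side placed 223 [453.9 365.9  61.8  30.3 166.4] 30.202776443482207
side placed 211 [436.3 303.9  60.9  30.9 164.2] 30.495587906502237
side lever 65 [669.  25.  86.] [675.  23.  99.]
side lever 60 [672. -87.  85.] [676. -87.  95.]
```

View pics/f.png

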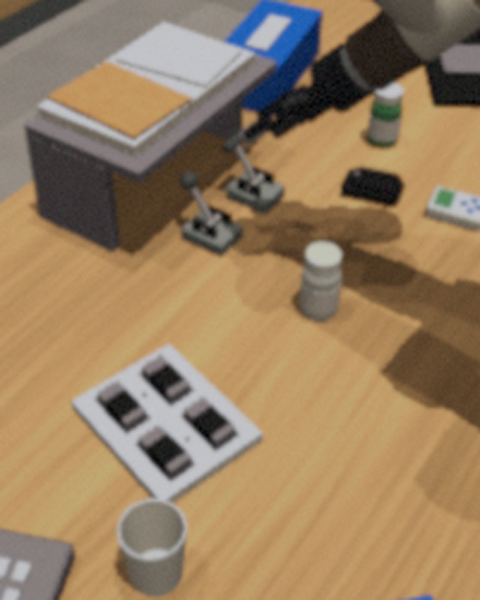

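The final view shows all four bays filled, around (165,415). Both levers lean to the riser, with the ball at (190,178), and the gripper is clear.

```bash
python3 -c "
from bench import arm; print(arm.job_done())"
```

```text
the job is handed in; nothing more can be done
None
```

Job handed in at about 32 s of the 72 s limit: the ball-knob isolator was switched off, both packs were seated in the empty bays, and it was switched on again; the final camera check showed both levers on and the gripper clear, but the hand-in returned no verdict.

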